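Lock a half-carved leaf in the holding board

ROBOT

A 6-joint arm with a two-finger parallel gripper is mounted at the origin on a cart in front of the work surface, level with it; the furniture and walls round the work are solid. World frame = base frame: x ahead of the robot, y to its left, z up, the work surface at z = 0. Lengths are in m, angles in degrees, forces in N, time in s.
With the tool pointing down it reaches from about 0.4 to 0.825 m from the base axis. Payload 7 kg.
Tool frame: the origin (TCP) lies on the centre line of the jaws, within the pads' length; the fingertips stand r.nose_length ahead of it and the grasp point (between the pads) lies 2 mm behind it (r.nose_length is the distance from the TCP to the fingertips, in m); z points along the fingers, y is the direction in which the jaws open and shut (so a half turn about z gives the same grasp; the last joint's range is limited). The gripper opens to 88 mm and grips with 3 to 60 N. Pads are 19 mm wide; open, the fingers measure 130 mm over their backs; the gripper's body (78 mm by 193 mm) begins 47 mm behind the grasp point.
Start: joints at [92.424, 20.546, 0.682, 0, -70.136, -16.507], TCP at [0.164, 0.655, 0.244] pointing down, gripper open.
Joint ranges: [-176.03, 176.03], [-82.01, 121.73], [-58.28, 71.71], [-173.87, 95.51], [-174.79, -0.11], [-173.66, 173.66]. Speed limits (degrees/s): [136.94, 136.94, 172.46, 180, 180, 180].

INTERFACE

Orientations are given as [roll, pitch, yaw] about the fixed x, y, z axes, in that order (R = Rz(yaw) Ry(pitch) Rx(roll)).
In Python, from plant import r gives the robot as it stands.
- The arm moves only by the tool apply_moves, never from a script. Its argument "targets" is a list of rows, each a list of 3 entries, a list of its own where there are three numbers: the shift along the tool's x, y, z scaled (see below), then the turn, a rotation vector about the tool's x, y, z scaled (see below), then the finger opening in mm, from 0 to 87.6. A call has 1 to 5 rows; each row shifts and turns the pose as measured when the row begins, along the tool's axes as they then stand; what a row does not reach is not made up. The controller multiplies each number of a shift by 0.04 m and each number of a turn by 8 degrees. A row lasts 1/10 s, in which the tool goes at most 50 mm and 8.59 degrees, less where a joint would pass 70% of its speed; a pose out of reach is approached as far as the arm can. A call with a number of a shift or a turn outside -1 to 1 is refused whole. A call with a gripper value outside its range is refused whole. The fingers move at their own pace and stop on an object; "squeeze" is the grip in N (left out, the last holds). Time passes only in rows, so rows that do not move let the fingers close. It gives the time, the measured TCP pose, the force and the opening at its end, in the units of the state.
- r.get_state(): the state, without advancing time (a new reading comes with each control period).
- r.capture(name): name is "scene" or "top" or "wrist"; returns a dict with "img" (400x640x3 uint8, blue, green, red), "z_map" (400x640 float32, m along the optical axis (not along the pixel's ray), 0 where there is no reading), "fx", "fy", "cx", "cy" (pixels), "camera_from_world" (4x4, takes a point from world to camera coordinates); the wrist camera has in their place "mount" (4x4, takes a point from camera to tool coordinates, whose origin is the TCP and whose axes are the flange's). Camera axes: x right, y up, looking along -z (the intrinsics and any distortion apply to the point x, -y, -z); pixel columns grow to the right and rows downward; lengths in m; the calibration is good to about 2 mm. A picture is of the moment at which its call begins: read the wrist's pose just before it.
- r.close_job(): hands the job in, once; it reports no verdict.
The state is a dict: "time_s": time; "joints": joint angles; "qd": joint speeds; "joint_torque": joint torques, N m; "tcp_pos": TCP position; "eef_rot": TCP orientation; "contact_force": force on the tool from outside, world axes, zero at the start; "moment": the same for the moment, N m; "gripper_width": finger opening in m.
Only numpy, scipy, OpenCV 4.12 (cv2) and the standard library are available. Lean on these libraries where they do the work, as an engineer would, in place of code of your own. Each camera call takes 0.05 s, during which the arm holds its last target.

TASK

Clamp the half-carved leaf in the holding board: first slide the jaw along until the leaf is nipped between jaw and fence with no play left. Then take the hand screw out of its bore in the fence, start it straight in the floating nut at the bottom of the jaw's well, and turn it clockwise until its collar sits flat on the jaw all round. Let go and leave the other tools as they lie.

Things in the scene. Friction and masses are not known exactly. Their poses are not given: they have to be found in the camera images.
- board: Wooden holding board fixed to the bench, 160 (x) x 360 (y) x 52 mm. Origin: centre of its underside; y runs along it towards the fence. Leaf and jaw stand on its top, z 52 mm; a 40 mm slot runs under the jaw. The fence is a fixed block across the +y end, y 116 to 180, top at z 88 mm, with a plain vertical bore, 34 mm wide, at x 0, y 148 mm, where the screw is parked.
- jaw (a joint): Sliding jaw, in m: 0 = fully open (centre of its well at y -87 mm of the board); grows, travel 85 mm, as the jaw slides along the board's +y towards the fence. Slides with about 9 N and stays where it is left. Its front face is 45 mm ahead of the well's centre. Reads about 0.065 when the leaf is nipped against the fence without play.
- well_mouth (a point): Centre of the mouth of the jaw's well, on the jaw's flat top (z 88 mm of the board); axes as the board's. The jaw block is 110 (x) x 84 (y) x 36 mm. The well is a vertical mortise, 36 (x) x 52 (y) mm, going down through jaw and slot to the nut.
- well_floor (a point): Point on the well's axis 62 mm below its mouth, in the plane of the nut's flat top. Captive steel nut: cannot turn, but floats up to 9 mm either way along the board's y; it shifts with about 7 N and stays put; its place is not measured. Bore 33 mm, right-hand three-start thread from 4 mm below its top, lead 30 mm a turn (4.8 mm per rad).
- jaw_horn (a point): Top of the jaw's horn, a rounded tab behind the jaw block by which it is slid: 30 mm wide (x), about 33 mm tall, its free part runs 18 mm behind to 13 mm ahead (y) of this point. Axes as the board's.
- leaf: Half-carved wooden leaf, loose on the board between jaw and fence, 96 x 168 x 32 mm, 0.14 kg, its rim about 14 mm thick. Origin: centre of its underside; its long (168 mm) side is its own y and lies across the board.
- screw: Steel hand screw with pale wooden collar and knob, upright, about 0.34 kg, hanging by its collar in the fence's bore. Origin: centre of its tip; z up its axis. Coarse three-start right-hand thread, 31 mm in diameter, over the lowest 25 mm, smooth shank 28 mm in diameter, collar 66 mm in diameter from 83 to 89 mm above the tip, round knob 45 mm in diameter from 96 to 134 mm with two brass rings.
- screw_collar (a point): Centre of the collar's underside, 83 mm above the tip. Height above the jaw's top: 21 mm with the tip on the nut beside its bore; about 18 to 8 mm when the tip has dropped into the bore, by chance of the thread's clocking; 0 when home. Turning clockwise from above takes it down 4.8 mm per rad; 1.5 mm or so of axial play.
- screw_knob (a point): Point on the screw's axis to grip it at: 114.5 mm above the tip, 25.5 mm above the collar's top, 22 mm below the knob's top.
- sliding_bevel: Bystander: sliding bevel lying on the bench, 24 x 125 x 20 mm. Leave alone.
- marking_gauge: Bystander: wooden marking gauge, 44 x 200 x 56 mm. Leave alone.
- gouge_8: Bystander: carving gouge with a wooden handle, 27 x 280 x 29 mm. Leave alone.
Not all that is in view belongs to the job. What is shaped like the screw but green or purple is not meant.

How it is judged:
By the outcome, as a careful person would: the job done as asked, in the order asked, and still so for the second after the job is handed in, with the robot touching nothing.
It also fails if it takes over 72 s, if anything falls off the work surface, if the arm or the gripper's body presses on something with over 40 N, if the wrist force passes 120 N, or if a joint passes its speed limit or range.

## Working session

There is one attempt and no reset: what is moved stays moved. The work goes in short steps, Python scripts to look and compute and a tool call to move; the robot and the scene stay as the last step left them, time stands still between calls to the robot, and variables do not carry over. Pictures are saved under pics/ and viewed, and the job is handed in when it is done.

Besides the shell and the picture viewer there is one more tool, called after "Emit:" as name([rows], argument=value, ...), one row to a line, values as JSON. apply_moves: Moves the arm, as the interface text tells. Its arguments: {"type":"object","properties":{"targets":{"type":"array","items":{"type":"array"}},"squeeze":{"type":"number"}},"required":["targets"]}

```bash
ls; mkdir -p pics; cat > h.py <<'E'
import numpy as np, cv2, json
from plant import r
def st():
    s=r.get_state(); print({k:np.round(s[k],4).tolist() for k in ("time_s","joints","tcp_pos","eef_rot","contact_force","moment","gripper_width")}); return s
E
python3 - <<'E'
from h import *
s=st(); print(r.nose_length)
for n in("scene","top","wrist"):
    c=r.capture(n); cv2.imwrite(f"pics/{n}0.png",c["img"]); np.savez(f"{n}0.npz",**{k:v for k,v in c.items()})
    print(n,[ (k, np.round(v,3).tolist()) for k,v in c.items() if k not in("img","z_map")])
E
```

```text
pics
{'time_s': 0.0, 'joints': [92.426, 20.5898, 0.6342, -0.0205, -70.137, -16.5064], 'tcp_pos': [0.1641, 0.6543, 0.2426], 'eef_rot': [179.9057, -0.0078, -14.0873], 'contact_force': [-0.375, 0.3568, -0.3665], 'moment': [-0.0023, 0.0241, -0.0414], 'gripper_width': 0.0879}
0.017
scene [('fx', 392.686), ('fy', 392.686), ('cx', 321.089), ('cy', 201.873), ('camera_from_world', [[0.48, -0.877, -0.026, -0.39], [0.389, 0.186, 0.902, -0.311], [-0.787, -0.443, 0.43, -0.626], [0.0, 0.0, 0.0, 1.0]])]
top [('fx', 453.279), ('fy', 453.279), ('cx', 315.47), ('cy', 195.671), ('camera_from_world', [[-0.009, -1.0, 0.003, -0.069], [0.999, -0.009, 0.049, -0.64], [-0.049, 0.004, 0.999, -1.292], [0.0, 0.0, 0.0, 1.0]])]
wrist [('fx', 314.897), ('fy', 314.897), ('cx', 316.953), ('cy', 200.007), ('mount', [[-0.0, 0.953, 0.302, 0.082], [1.0, 0.0, -0.0, -0.001], [-0.0, 0.302, -0.953, -0.141], [0.0, 0.0, 0.0, 1.0]])]
```

View pics/scene0.png

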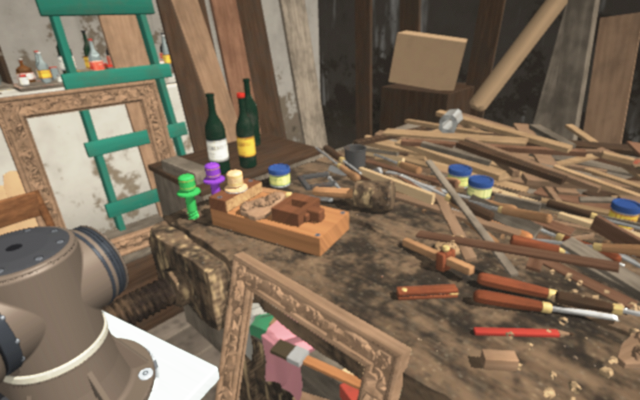

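View pics/top0.png

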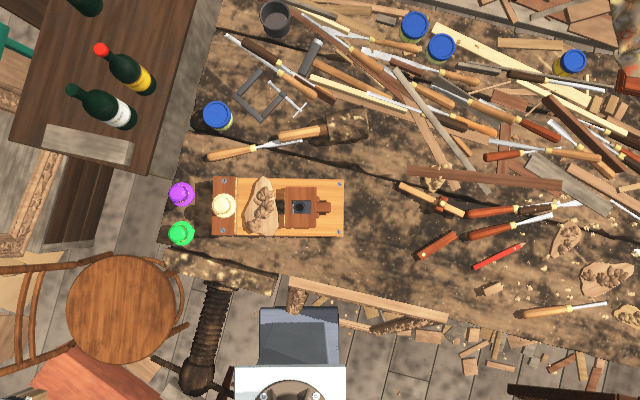

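View pics/wrist0.png

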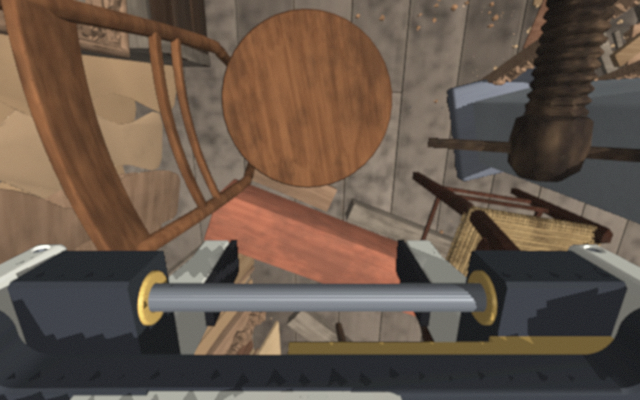

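```bash
cat >> h.py <<'E'
def deproj(c,u,v,z=None,T=None):
    """pixel -> world using depth map"""
    if z is None: z=float(c["z_map"][int(round(v)),int(round(u))])
    p=np.array([(u-c["cx"])/c["fx"]*z,-(v-c["cy"])/c["fy"]*z,-z,1])
    W=np.linalg.inv(c["camera_from_world"]) if T is None else T
    return (W@p)[:3]
def onplane(c,u,v,h,T=None):
    W=np.linalg.inv(c["camera_from_world"]) if T is None else T
    d=W[:3,:3]@np.array([(u-c["cx"])/c["fx"],-(v-c["cy"])/c["fy"],-1]); o=W[:3,3]
    return o+d*(h-o[2])/d[2]
E
python3 - <<'E'
from h import *
c=np.load("top0.npz")
im=c["img"][160:255,150:360]
cv2.imwrite("pics/top0z.png",cv2.resize(im,None,fx=3.8,fy=3.8,interpolation=cv2.INTER_CUBIC))
for n,u,v in [("green",181,233),("purple",181,195),("pale",223,205),("fence",222,185),("fence2",222,228),("boardr",335,208),("jaw",298,195),("horn",322,208),("jaw2",298,222),("well",299,207),("leaf",260,205),("bench",330,260)]:
    print(n,np.round(deproj(c,u,v),3))
E
```

```text
green [0.539 0.276 0.139]
purple [0.638 0.277 0.137]
pale [0.611 0.166 0.142]
fence [0.667 0.181 0.085]
fence2 [0.55  0.18  0.088]
boardr [ 0.602 -0.129  0.049]
jaw [ 0.638 -0.027  0.091]
horn [ 0.602 -0.092  0.088]
jaw2 [ 0.564 -0.027  0.092]
well [ 0.607 -0.027  0.004]
leaf [0.612 0.079 0.065]
bench [ 0.453 -0.115  0.002]
```

View pics/top0z.png

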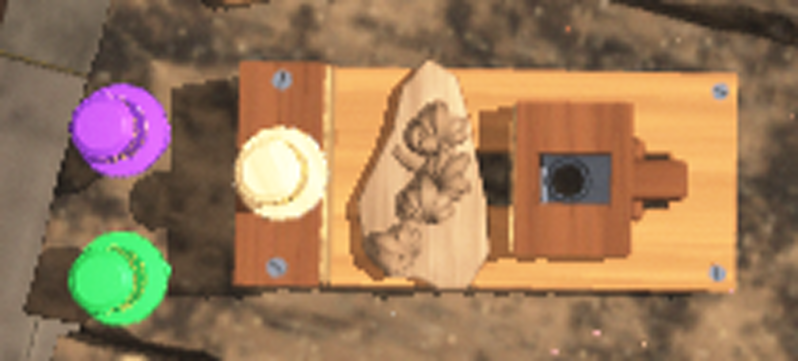

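```bash
cat >> h.py <<'E'
def cloud(c,T=None):
    z=c["z_map"].astype(float); v,u=np.mgrid[0:400,0:640]
    p=np.stack([(u-c["cx"])/c["fx"]*z,-(v-c["cy"])/c["fy"]*z,-z,np.ones_like(z)],-1)
    W=np.linalg.inv(c["camera_from_world"]) if T is None else T
    P=(p@W.T)[...,:3]; P[z==0]=np.nan; return P
E
python3 - <<'E'
from h import *
c=np.load("top0.npz"); P=cloud(c)
X,Y,Z=P[...,0],P[...,1],P[...,2]
roi=(X>.48)&(X<.74)&(Y>-.2)&(Y<.24)
def rect(m,n):
    m=cv2.morphologyEx(m.astype(np.uint8),cv2.MORPH_OPEN,np.ones((3,3)))
    k,l,s,_=cv2.connectedComponentsWithStats(m); i=1+np.argmax(s[1:,4]); q=P[l==i]
    (a,b,t)=cv2.minAreaRect(q[:,:2].astype(np.float32)*1000); print(n,s[i],np.round(a,1),np.round(b,1),round(t,2),"zmed",np.median(q[:,2]))
rect(roi&(Z>.04),"all")
rect(roi&(Z>.042)&(Z<.058),"board top")
rect(roi&(Z>.08)&(Z<.096)&(Y>.1),"fence")
rect(roi&(Z>.08)&(Z<.096)&(Y<.05),"jaw+horn")
rect(roi&(Z>.08)&(Z<.096)&(Y<.05)&(Y>-.067),"jaw")
rect(roi&(Z>.115)&(Y>.1),"knob")
rect(roi&(Z>.09)&(Z<.105)&(Y>.1),"collar")
E
```

```text
all [ 212  176  132   60 7171] [610.1  28.1] [360.5 164. ] 89.04 zmed 0.06683993481055306
board top [ 270  178   74   58 2242] [607.2 -49.3] [205.6 160.1] 89.44 zmed 0.05213053306480231
fence [212 208  24  27 507] [568.6 175.6] [64.3 70.6] 89.48 zmed 0.08856768213308897
jaw+horn [ 284  186   47   41 1158] [607.2 -51.4] [125.7 109. ] 89.04 zmed 0.08781878055077086
jaw [284 186  29  41 864] [607.7 -26.8] [ 76.6 109. ] 89.42 zmed 0.08813839275085056
knob [212 197  18  17 254] [610.8 174.4] [41.9 44.5] 0.65 zmed 0.14089685048500789
collar [221 194  15  24 128] [607.9 159.4] [33.5 64.4] 76.63 zmed 0.09433035857087446
```

```bash
cat >> h.py <<'E'
from scipy.spatial.transform import Rotation as Ro
def plan(pos,yaw,n=None,rp=(180,0),show=5,smax=.04,wmax=8.):
    s=r.get_state(); p=np.array(s["tcp_pos"]); R=Ro.from_euler("xyz",s["eef_rot"],degrees=True)
    Rt=Ro.from_euler("xyz",[rp[0],rp[1],yaw],degrees=True)
    print("t",s["time_s"],"at",np.round(p,4),np.round(s["eef_rot"],2),"F",np.round(s["contact_force"],1),"w",round(s["gripper_width"],4),"j",np.round(s["joints"],1))
    pos=np.array(pos); dr=(R.inv()*Rt).as_rotvec(degrees=True)
    need=max(np.linalg.norm(pos-p)/smax,np.linalg.norm(dr)/wmax); n=n or int(np.ceil(need)); n=max(n,1)
    print("need",round(need,2),"rows",n,"shift tool mm",np.round(R.inv().apply(pos-p)*1000,1),"turn",np.round(dr,1))
    for k in range(min(n,show)):
        Rk=R*Ro.from_rotvec(dr*k/n,degrees=True)
        print(np.round(Rk.inv().apply((pos-p)/n)/.04,2).tolist(),np.round(dr/n/8,2).tolist())
E
python3 - <<'E'
from h import *
plan([.606,-.097,.20],-91,show=30,n=24)
E
```

```text
t 0.15 at [0.1642 0.6544 0.2429] [ 1.7993e+02 -1.0000e-02 -1.4090e+01] F [ 0.1  0.3 -0.9] w 0.0875 j [ 92.4  20.6   0.6  -0.  -70.1 -16.5]
need 21.82 rows 24 shift tool mm [611.4 621.2  43.7] turn [ 0.1 -0.1 76.9]
[0.64, 0.65, 0.05] [0.0, -0.0, 0.4]
[0.67, 0.61, 0.05] [0.0, -0.0, 0.4]
[0.71, 0.57, 0.05] [0.0, -0.0, 0.4]
[0.74, 0.53, 0.05] [0.0, -0.0, 0.4]
[0.76, 0.49, 0.05] [0.0, -0.0, 0.4]
[0.79, 0.45, 0.05] [0.0, -0.0, 0.4]
[0.81, 0.4, 0.05] [0.0, -0.0, 0.4]
[0.84, 0.36, 0.05] [0.0, -0.0, 0.4]
[0.85, 0.31, 0.05] [0.0, -0.0, 0.4]
[0.87, 0.26, 0.05] [0.0, -0.0, 0.4]
[0.88, 0.21, 0.05] [0.0, -0.0, 0.4]
[0.89, 0.16, 0.05] [0.0, -0.0, 0.4]
[0.9, 0.11, 0.04] [0.0, -0.0, 0.4]
[0.91, 0.06, 0.04] [0.0, -0.0, 0.4]
[0.91, 0.01, 0.04] [0.0, -0.0, 0.4]
[0.91, -0.04, 0.04] [0.0, -0.0, 0.4]
[0.9, -0.09, 0.04] [0.0, -0.0, 0.4]
[0.9, -0.14, 0.04] [0.0, -0.0, 0.4]
[0.89, -0.19, 0.04] [0.0, -0.0, 0.4]
[0.88, -0.24, 0.04] [0.0, -0.0, 0.4]
[0.86, -0.29, 0.04] [0.0, -0.0, 0.4]
[0.84, -0.34, 0.04] [0.0, -0.0, 0.4]
[0.82, -0.38, 0.04] [0.0, -0.0, 0.4]
[0.8, -0.43, 0.04] [0.0, -0.0, 0.4]
```

Emit:
apply_moves([
  [[0.64, 0.65, 0], [0, 0, 0.4], 87],
  [[0.67, 0.61, 0], [0, 0, 0.4], 87],
  [[0.71, 0.57, 0], [0, 0, 0.4], 87],
  [[0.74, 0.53, 0], [0, 0, 0.4], 87],
  [[0.76, 0.49, 0], [0, 0, 0.4], 87],
])

```text
time_s: 0.65
tcp_pos: [0.2563, 0.4948, 0.2393]
eef_rot: [179.7, -0.1, -30.4]
contact_force: [0.8, 0.3, 0.5]
gripper_width: 0.087
```

Emit:
apply_moves([
  [[0.79, 0.45, 0], [0, 0, 0.4], 87],
  [[0.81, 0.4, 0], [0, 0, 0.4], 87],
  [[0.84, 0.36, 0], [0, 0, 0.4], 87],
  [[0.85, 0.31, 0], [0, 0, 0.4], 87],
  [[0.87, 0.26, 0], [0, 0, 0.4], 87],
])

```text
time_s: 1.15
tcp_pos: [0.3486, 0.3295, 0.2397]
eef_rot: [179.7, -0.2, -47.0]
contact_force: [0.3, -0.2, 0.6]
gripper_width: 0.0871
```

Tracks well; small lag.

```bash
python3 - <<'E'
from h import *
plan([.606,-.097,.20],-91,show=30,n=14)
E
```

```text
t 1.15 at [0.3486 0.3295 0.2397] [179.68  -0.24 -47.  ] F [ 0.3 -0.2  0.6] w 0.0871 j [ 67.    2.2 -23.3   0.1 -64.9 -24.1]
need 12.49 rows 14 shift tool mm [487.2 102.4  42.3] turn [ 0.2 -0.3 44. ]
[0.87, 0.18, 0.08] [0.0, -0.0, 0.39]
[0.88, 0.13, 0.08] [0.0, -0.0, 0.39]
[0.88, 0.09, 0.07] [0.0, -0.0, 0.39]
[0.89, 0.04, 0.07] [0.0, -0.0, 0.39]
[0.89, -0.01, 0.07] [0.0, -0.0, 0.39]
[0.89, -0.06, 0.07] [0.0, -0.0, 0.39]
[0.88, -0.11, 0.07] [0.0, -0.0, 0.39]
[0.88, -0.16, 0.07] [0.0, -0.0, 0.39]
[0.87, -0.2, 0.07] [0.0, -0.0, 0.39]
[0.85, -0.25, 0.07] [0.0, -0.0, 0.39]
[0.84, -0.3, 0.07] [0.0, -0.0, 0.39]
[0.82, -0.34, 0.07] [0.0, -0.0, 0.39]
[0.8, -0.39, 0.07] [0.0, -0.0, 0.39]
[0.78, -0.43, 0.07] [0.0, -0.0, 0.39]
```

Emit:
apply_moves([
  [[0.87, 0.18, 0], [0, 0, 0.39], 87],
  [[0.88, 0.13, 0], [0, 0, 0.39], 87],
  [[0.88, 0.09, 0], [0, 0, 0.39], 87],
  [[0.89, 0.04, 0], [0, 0, 0.39], 87],
  [[0.89, 0, 0], [0, 0, 0.39], 87],
])

```text
time_s: 1.65
tcp_pos: [0.4415, 0.1694, 0.2409]
eef_rot: [179.8, -0.3, -63.2]
contact_force: [0.7, 0.4, 0.1]
gripper_width: 0.0869
```

Emit:
apply_moves([
  [[0.89, -0.06, 0], [0, 0, 0.39], 75],
  [[0.88, -0.11, 0], [0, 0, 0.39], 70],
  [[0.88, -0.16, 0.05], [0, 0, 0.39], 70],
  [[0.87, -0.2, 0.1], [0, 0, 0.39], 70],
  [[0.85, -0.25, 0.1], [0, 0, 0.39], 70],
])

```text
time_s: 2.15
tcp_pos: [0.5341, 0.0085, 0.2321]
eef_rot: [180.0, -0.3, -79.5]
contact_force: [0.1, 1.4, -0.1]
gripper_width: 0.0698
```

```bash
python3 - <<'E'
from h import *
plan([.606,-.097,.16],-91,show=30)
E
```

```text
t 2.15 at [0.5341 0.0085 0.2321] [179.99  -0.26 -79.45] F [ 0.1  1.4 -0.1] w 0.0698 j [ 22.1   7.7 -18.2   0.3 -64.2 -11.7]
need 3.66 rows 4 shift tool mm [116.5 -51.4  72.6] turn [-0.  -0.3 11.5]
[0.73, -0.32, 0.45] [-0.0, -0.01, 0.36]
[0.71, -0.36, 0.45] [-0.0, -0.01, 0.36]
[0.69, -0.39, 0.45] [-0.0, -0.01, 0.36]
[0.67, -0.43, 0.45] [-0.0, -0.01, 0.36]
```

Emit:
apply_moves([
  [[0.73, -0.32, 0.4], [0, 0, 0.36], 70],
  [[0.71, -0.36, 0.4], [0, 0, 0.36], 70],
  [[0.69, -0.39, 0.4], [0, 0, 0.36], 70],
  [[0.67, -0.43, 0.4], [0, 0, 0.36], 70],
  [[0, 0, 0], [0, 0, 0], 70],
])

```text
time_s: 2.65
tcp_pos: [0.6089, -0.1055, 0.1647]
eef_rot: [180.0, -0.2, -91.8]
contact_force: [-1.0, -0.2, -0.5]
gripper_width: 0.0698
```

```bash
cat >> h.py <<'E'
def wristT():
    s=r.get_state(); M=np.eye(4); M[:3,:3]=Ro.from_euler("xyz",s["eef_rot"],degrees=True).as_matrix(); M[:3,3]=s["tcp_pos"]; return M
def wcap(name):
    M=wristT(); c=r.capture("wrist"); cv2.imwrite(f"pics/{name}.png",c["img"]); return c,M@c["mount"]
E
python3 - <<'E'
from h import *
c,T=wcap("w1"); plan([.606,-.097,.075],-91)
P=cloud(c,T); X,Y,Z=P[...,0],P[...,1],P[...,2]
m=((Z>.08)&(Z<.096)&(Y<.05)&(Y>-.15)).astype(np.uint8)
print(m.sum()); 
q=P[m>0]; print(np.round([np.min(q,0),np.max(q,0)],4))
h=q[q[:,1]<-.08]; print(np.round([np.min(h,0),np.max(h,0)],4))
cv2.imwrite("pics/w1m.png",m*255)
E
```

```text
t 2.7 at [ 0.6086 -0.1045  0.1658] [-179.97   -0.22  -91.7 ] F [ 0.3 -0.4  0.1] w 0.0699 j [  8.5  18.5 -13.1   0.3 -58.4 -10.3]
need 2.28 rows 3 shift tool mm [-7.8  2.9 90.7] turn [-0.  -0.2 -0.7]
[-0.07, 0.02, 0.76] [-0.0, -0.01, -0.03]
[-0.06, 0.02, 0.76] [-0.0, -0.01, -0.03]
[-0.06, 0.02, 0.76] [-0.0, -0.01, -0.03]
10163
[[ 0.5531 -0.1499  0.08  ]
 [ 0.8448  0.0114  0.0902]]
[[ 0.5913 -0.1499  0.08  ]
 [ 0.8448 -0.08    0.0873]]
```

View pics/w1.png

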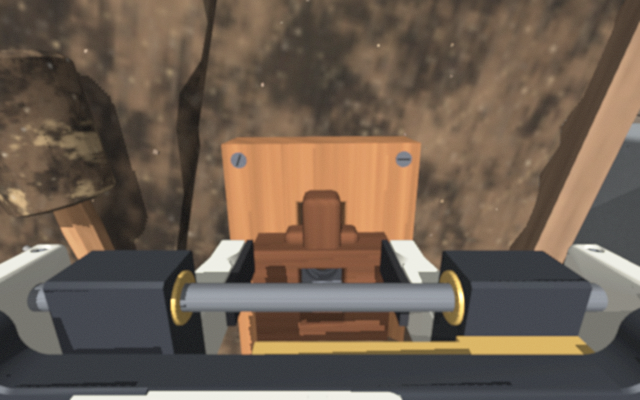

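View pics/w1m.png

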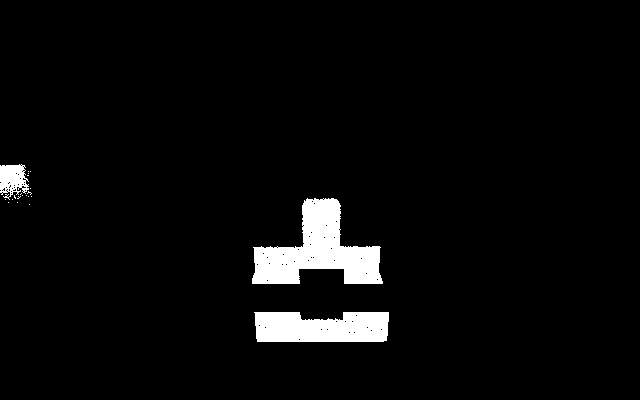

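```bash
python3 - <<'E'
from h import *
c,T=wcap("w1b"); P=cloud(c,T)
m=np.zeros((400,640),bool); m[195:245,290:355]=1
h=P[m&(P[...,2]>.08)&(P[...,2]<.096)]
print(np.round(np.percentile(h,[1,50,99],axis=0),4))
for y in(-.11,-.105,-.1,-.095,-.09,-.085,-.08,-.075,-.07):
    q=h[abs(h[:,1]-y)<.0025]; print(y,len(q),np.round([q[:,0].min(),q[:,0].max(),np.median(q[:,2])],4) if len(q) else 0)
m=np.zeros((400,640),bool); m[195:350,250:390]=1
q=P[m&(P[...,2]>.08)&(P[...,2]<.096)]; print("front y",np.percentile(q[:,1],[.5,99.5]), "x", np.percentile(q[:,0],[.5,99.5]))
# well rect
hm=P[270:320,300:345]
E
```

```text
[[ 0.5918 -0.1167  0.0802]
 [ 0.606  -0.0992  0.0846]
 [ 0.6203 -0.0798  0.0863]]
-0.11 248 [0.5917 0.6198 0.0846]
-0.105 241 [0.5909 0.62   0.0848]
-0.1 229 [0.5918 0.6203 0.0849]
-0.095 233 [0.5918 0.6205 0.0848]
-0.09 221 [0.5919 0.6208 0.0848]
-0.085 223 [0.5919 0.6209 0.0847]
-0.08 132 [0.5919 0.6211 0.0847]
-0.075 2 [0.5802 0.5809 0.0805]
-0.07 0 0
front y [-0.11613731  0.00711819] x [0.55487002 0.66189316]
```

Emit:
apply_moves([
  [[-0.04, 0.02, 0.75], [0, 0, -0.03], 65],
  [[-0.04, 0.02, 0.75], [0, 0, -0.03], 60],
  [[-0.03, 0.02, 0.75], [0, 0, -0.03], 55],
  [[0, 0, 0], [0, 0, 0], 50],
])

```text
time_s: 3.15
tcp_pos: [0.6075, -0.0971, 0.0793]
eef_rot: [-179.5, -0.2, -90.5]
contact_force: [-3.1, -9.0, -5.3]
gripper_width: 0.0525
```

```bash
python3 - <<'E'
from h import *
plan([.606,-.100,.075],-91)
E
```

```text
t 3.15 at [ 0.6075 -0.0971  0.0793] [-179.45   -0.24  -90.5 ] F [-3.1 -9.  -5.3] w 0.0525 j [  9.3  23.2 -19.1   0.5 -47.1 -10.1]
need 0.13 rows 1 shift tool mm [2.9 1.6 4.3] turn [-0.5 -0.2  0.5]
[0.07, 0.04, 0.11] [-0.07, -0.03, 0.06]
```

Emit:
apply_moves([
  [[0.1, 0.03, 0.05], [0, 0, 0.06], 50],
  [[0, 0, 0], [0, 0, 0], 50],
])

```text
time_s: 3.35
tcp_pos: [0.6054, -0.0997, 0.0776]
eef_rot: [-179.5, -0.2, -90.8]
contact_force: [-0.0, 0.1, 1.0]
gripper_width: 0.0502
```

```bash
python3 - <<'E'
from h import *
c,T=wcap("w2"); plan([.606,-.100,.075],-91)
P=cloud(c,T)
m=np.zeros((400,640),bool); m[100:350,250:390]=1
q=P[m&(P[...,2]>.08)&(P[...,2]<.096)&(P[...,0]>.59)&(P[...,0]<.62)]; print("y",np.percentile(q[:,1],[.5,99.5]), "x", np.percentile(q[:,0],[.5,99.5]))
E
```

```text
t 3.4 at [ 0.6061 -0.0995  0.0783] [-179.4    -0.24  -90.81] F [0.7 0.4 0.5] w 0.0502 j [  9.1  23.2 -19.4   0.5 -46.9 -10.2]
need 0.08 rows 1 shift tool mm [0.4 0.1 3.3] turn [-0.6 -0.2  0.2]
[0.01, 0.0, 0.08] [-0.07, -0.03, 0.02]
y [-0.11681413 -0.06436879] x [0.59025656 0.61980175]
```

View pics/w2.png

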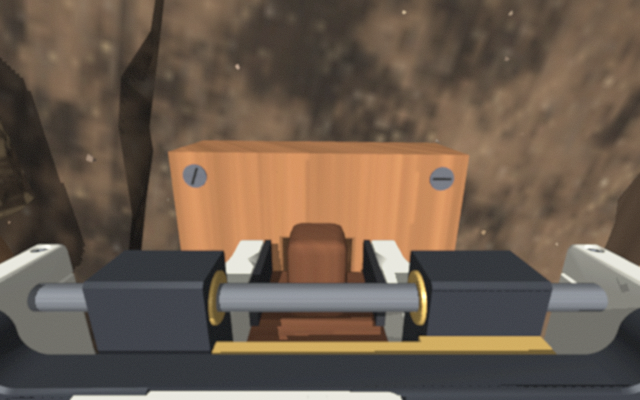

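Emit:
apply_moves([
  [[0.05, 0, 0.05], [-0.07, -0.03, 0.02], 40],
  [[0, 0, 0], [0, 0, 0], 25],
  [[0, 0, 0], [0, 0, 0], 20],
  [[0, 0, 0], [0, 0, 0], 20],
], squeeze=30)

```text
time_s: 3.8
tcp_pos: [0.6058, -0.1005, 0.0784]
eef_rot: [-179.9, 0.1, -91.0]
contact_force: [-1.3, 0.6, -1.4]
gripper_width: 0.0296
```

Emit:
apply_moves([
  [[-0.2, 0, 0], [0, 0, 0], 20],
  [[-0.2, 0, 0], [0, 0, 0], 20],
  [[-0.2, 0, 0], [0, 0, 0], 20],
])

```text
time_s: 4.1
tcp_pos: [0.6063, -0.0808, 0.0784]
eef_rot: [-180.0, -0.2, -91.1]
contact_force: [1.2, -10.6, -2.7]
gripper_width: 0.0298
```

```bash
python3 - <<'E'
from h import *
plan([.606,-.060,.078],-91)
c=r.capture("top"); cv2.imwrite("pics/t2.png",cv2.resize(c["img"][140:260,150:370],None,fx=3.6,fy=3.6,interpolation=cv2.INTER_CUBIC))
E
```

```text
t 4.1 at [ 0.6063 -0.0808  0.0784] [-179.96   -0.19  -91.07] F [  1.2 -10.6  -2.7] w 0.0298 j [ 10.8  23.3 -19.2   0.3 -47.6 -12.1]
need 0.52 rows 1 shift tool mm [-20.8   0.6   0.3] turn [-0.  -0.2 -0.1]
[-0.52, 0.02, 0.01] [-0.0, -0.02, -0.01]
```

View pics/t2.png

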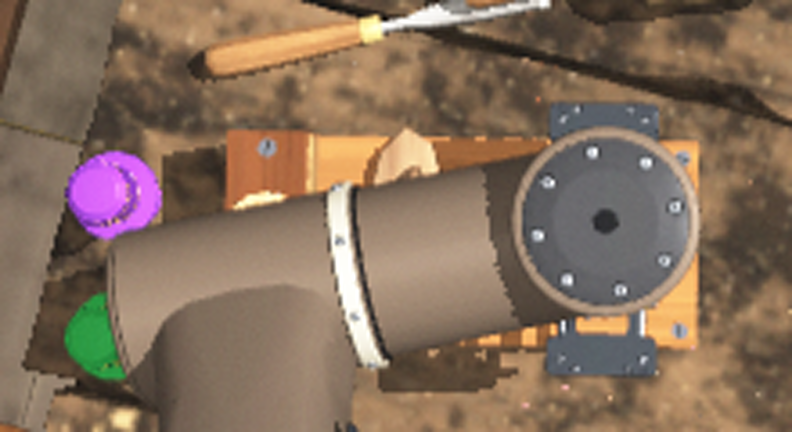

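Emit:
apply_moves([
  [[-0.15, 0, 0], [0, 0, 0], 20],
  [[-0.15, 0, 0], [0, 0, 0], 20],
])

```text
time_s: 4.35
tcp_pos: [0.6065, -0.0708, 0.0784]
eef_rot: [-180.0, -0.4, -91.1]
contact_force: [1.9, -9.8, -1.7]
gripper_width: 0.0299
```

Emit:
apply_moves([
  [[-0.1, 0, 0], [0, 0, 0], 20],
])

```text
time_s: 4.45
tcp_pos: [0.6066, -0.0682, 0.0784]
eef_rot: [180.0, -0.5, -91.1]
contact_force: [2.0, -10.4, -1.6]
gripper_width: 0.0296
```

Emit:
apply_moves([
  [[-0.1, 0, 0], [0, 0, 0], 20],
])

```text
time_s: 4.55
tcp_pos: [0.6066, -0.0657, 0.0784]
eef_rot: [180.0, -0.6, -91.1]
contact_force: [1.3, -10.0, -1.9]
gripper_width: 0.0296
```

Emit:
apply_moves([
  [[-0.1, 0, 0], [0, -0.07, 0], 20],
])

```text
time_s: 4.65
tcp_pos: [0.6067, -0.0631, 0.0784]
eef_rot: [180.0, -0.1, -91.1]
contact_force: [0.3, -10.3, -1.8]
gripper_width: 0.0298
```

Emit:
apply_moves([
  [[-0.1, 0, 0], [0, -0.03, 0], 20],
])

```text
time_s: 4.75
tcp_pos: [0.6067, -0.0608, 0.0784]
eef_rot: [179.9, 0.0, -91.2]
contact_force: [0.9, -15.4, -3.3]
gripper_width: 0.0296
```

Emit:
apply_moves([
  [[-0.1, 0, 0], [0, -0.03, 0], 20],
])

```text
time_s: 4.85
tcp_pos: [0.6067, -0.0602, 0.0784]
eef_rot: [179.9, 0.0, -91.1]
contact_force: [4.5, -28.1, -5.6]
gripper_width: 0.0297
```

Emit:
apply_moves([
  [[-0.1, 0, 0], [0, 0, 0], 20],
])

```text
time_s: 4.95
tcp_pos: [0.6068, -0.0602, 0.0784]
eef_rot: [179.8, -0.3, -91.2]
contact_force: [4.1, -25.2, -4.2]
gripper_width: 0.0301
```

Emit:
apply_moves([
  [[0, 0, 0], [0, 0, 0], 20],
  [[0, 0, 0], [0, 0, 0], 32],
  [[0, 0, 0], [0, 0, 0], 38],
])

```text
time_s: 5.25
tcp_pos: [0.6074, -0.0612, 0.0786]
eef_rot: [179.9, -0.3, -91.3]
contact_force: [0.4, 0.9, 0.4]
gripper_width: 0.0352
```

Emit:
apply_moves([
  [[0, 0, 0], [0, 0, 0], 60],
  [[0, 0, -0.5], [0, 0, 0], 70],
  [[0, 0, -1], [0, 0, -0.5], 80],
  [[0, 0, -1], [0, 0, -1], 87],
  [[0, 0, -0.7], [0, 0, -1], 87],
])

```text
time_s: 5.75
tcp_pos: [0.6056, -0.0591, 0.206]
eef_rot: [179.4, -0.1, -70.6]
contact_force: [0.7, -0.3, -0.1]
gripper_width: 0.0725
```

```bash
python3 - <<'E'
from h import *
plan([.60,.11,.21],89,show=30,n=22)
E
```

```text
t 5.75 at [ 0.6056 -0.0591  0.206 ] [ 1.7936e+02 -1.1000e-01 -7.0610e+01] F [ 0.7 -0.3 -0.1] w 0.0725 j [ 12.9  16.2 -10.8   0.2 -63.7   6.4]
need 19.95 rows 22 shift tool mm [-161.4  -50.8   -4.9] turn [   0.3    0.9 -159.6]
[-0.18, -0.06, -0.01] [0.0, 0.0, -0.91]
[-0.17, -0.08, -0.01] [0.0, 0.0, -0.91]
[-0.16, -0.1, -0.01] [0.0, 0.0, -0.91]
[-0.15, -0.12, -0.01] [0.0, 0.0, -0.91]
[-0.13, -0.14, -0.01] [0.0, 0.0, -0.91]
[-0.11, -0.16, -0.01] [0.0, 0.0, -0.91]
[-0.09, -0.17, -0.01] [0.0, 0.0, -0.91]
[-0.07, -0.18, -0.01] [0.0, 0.0, -0.91]
[-0.05, -0.19, -0.01] [0.0, 0.0, -0.91]
[-0.02, -0.19, -0.01] [0.0, 0.0, -0.91]
[0.0, -0.19, -0.01] [0.0, 0.0, -0.91]
[0.02, -0.19, -0.01] [0.0, 0.0, -0.91]
[0.05, -0.19, -0.01] [0.0, 0.0, -0.91]
[0.07, -0.18, -0.01] [0.0, 0.0, -0.91]
[0.09, -0.17, -0.01] [0.0, 0.0, -0.91]
[0.11, -0.15, -0.01] [0.0, 0.0, -0.91]
[0.13, -0.14, -0.01] [0.0, 0.0, -0.91]
[0.15, -0.12, -0.01] [0.0, 0.0, -0.91]
[0.16, -0.1, -0.01] [0.0, 0.0, -0.91]
[0.17, -0.08, -0.0] [0.0, 0.0, -0.91]
[0.18, -0.06, -0.0] [0.0, 0.0, -0.91]
[0.19, -0.03, -0.0] [0.0, 0.0, -0.91]
```

Emit:
apply_moves([
  [[-0.18, -0.06, 0], [0, 0, -0.91], 87],
  [[-0.17, -0.08, 0], [0, 0, -0.91], 87],
  [[-0.16, -0.1, 0], [0, 0, -0.91], 87],
  [[-0.15, -0.12, 0], [0, 0, -0.91], 87],
  [[-0.13, -0.14, 0], [0, 0, -0.91], 87],
])

```text
time_s: 6.25
tcp_pos: [0.6077, -0.0184, 0.2141]
eef_rot: [180.0, -0.3, -32.5]
contact_force: [0.7, 0.3, -0.4]
gripper_width: 0.0868
```

Emit:
apply_moves([
  [[-0.11, -0.16, 0], [0, 0, -0.91], 87],
  [[-0.09, -0.17, 0], [0, 0, -0.91], 87],
  [[-0.07, -0.18, 0], [0, 0, -0.91], 87],
  [[-0.05, -0.19, 0], [0, 0, -0.91], 87],
  [[-0.02, -0.19, 0], [0, 0, -0.91], 87],
])

```text
time_s: 6.75
tcp_pos: [0.6057, 0.024, 0.215]
eef_rot: [179.9, -0.4, 5.6]
contact_force: [-0.5, -0.1, 0.4]
gripper_width: 0.0871
```

Emit:
apply_moves([
  [[0, -0.19, 0], [0, 0, -0.91], 87],
  [[0.02, -0.19, 0], [0, 0, -0.91], 87],
  [[0.05, -0.19, 0], [0, 0, -0.91], 87],
  [[0.07, -0.18, 0], [0, 0, -0.91], 87],
  [[0.09, -0.17, 0], [0, 0, -0.91], 87],
])

```text
time_s: 7.25
tcp_pos: [0.6011, 0.0662, 0.2157]
eef_rot: [179.7, -0.4, 43.8]
contact_force: [-0.5, -0.1, 0.7]
gripper_width: 0.0869
```

Emit:
apply_moves([
  [[0.11, -0.15, 0], [0, 0, -0.91], 87],
  [[0.13, -0.14, 0], [0, 0, -0.91], 87],
  [[0.15, -0.12, 0], [0, 0, -0.91], 87],
  [[0.16, -0.1, 0], [0, 0, -0.91], 87],
  [[0.17, -0.08, 0], [0, 0, -0.91], 87],
])

```text
time_s: 7.75
tcp_pos: [0.5955, 0.1075, 0.2165]
eef_rot: [179.4, -0.2, 81.9]
contact_force: [0.6, 0.3, -0.8]
gripper_width: 0.0868
```

```bash
python3 - <<'E'
from h import *
plan([.60,.11,.21],89,show=30)
c,T=wcap("w3"); np.savez("w3.npz",T=T,**c)
c=r.capture("top"); cv2.imwrite("pics/t3.png",cv2.resize(c["img"][140:260,150:370],None,fx=3.6,fy=3.6,interpolation=cv2.INTER_CUBIC))
E
```

```text
t 7.75 at [0.5955 0.1075 0.2165] [179.39  -0.2   81.89] F [ 0.6  0.3 -0.8] w 0.0868 j [ 28.8  14.7 -11.3   0.2 -63.3 143. ]
need 0.89 rows 1 shift tool mm [3.1 4.  6.5] turn [ 0.6 -0.2 -7.1]
[0.08, 0.1, 0.16] [0.08, -0.02, -0.89]
```

View pics/t3.png

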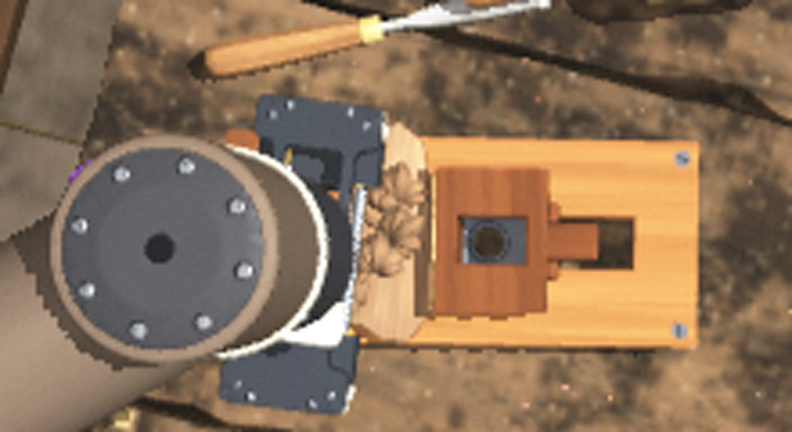

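View pics/w3.png

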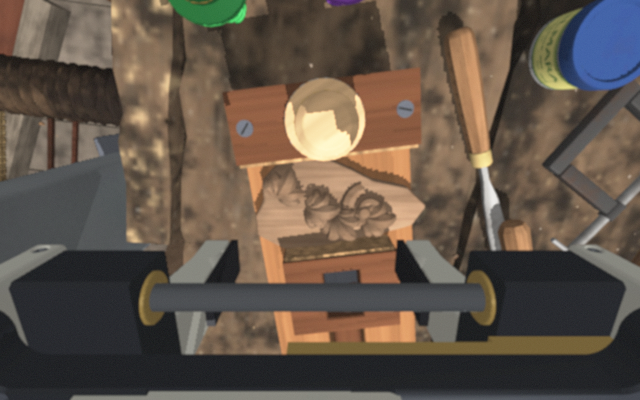

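```bash
python3 - <<'E'
from h import *
c=r.capture("top"); P=cloud(c); X,Y,Z=P[...,0],P[...,1],P[...,2]
cv2.imwrite("pics/t3j.png",cv2.resize(c["img"][180:235,262:325],None,fx=12,fy=10,interpolation=cv2.INTER_CUBIC))
np.savez("t3.npz",**c)
m=(X>.54)&(X<.67)&(Y>-.03)&(Y<.08)&(abs(Z-.088)<.006)
q=P[m]; print("jaw block",np.round(np.percentile(q,[.5,50,99.5],axis=0),4))
def rect(m,n):
    k,l,s,_=cv2.connectedComponentsWithStats(m.astype(np.uint8)); i=1+np.argmax(s[1:,4]); q=P[l==i]
    a,b,t=cv2.minAreaRect(q[:,:2].astype(np.float32)*1000); print(n,s[i],np.round(a,1),np.round(b,1),round(t,2),"z",np.median(q[:,2]).round(4))
rect(m,"jaw"); 
w=(X>.57)&(X<.65)&(Y>-.03)&(Y<.06)&(Z<.07)&(Z>-.06); 
yy,xx=np.where((Z<.04)&(abs(X-.608)<.025)&(Y>-.04)&(Y<.05)); print(xx.min(),xx.max(),yy.min(),yy.max())
rect((Z<.04)&(abs(X-.608)<.03)&(Y>-.03)&(Y<.05),"well")
print(np.round(Z[200:214,275:300]*1000).astype(int))
E
```

```text
jaw block [[ 0.5534 -0.0299  0.0823]
 [ 0.6131  0.014   0.088 ]
 [ 0.6628  0.0795  0.0937]]
jaw [270 186  30  41 958] [608.2  10.1] [ 79.7 109.3] 89.6 z 0.0882
278 295 200 212
well [278 200  18  13 223] [609.7   7.9] [48.5 34.5] 89.6 z 0.0241
[[                  89                   89                   76
                    39                   24                   24
                    27                   24                   24
                    29                   27                   24
                    31                   49                   54
                    62                   56                   60
                    57                   61                   67
                    87                   89                   90
                    90]
 [                  88                   87                   71
                    34                   26                   29
                    25                   29                   22
                    25                   16                   28
                    27                   27          
[... 6120 characters left out ...]
   25
                    88                   88                   91
                    87]
 [                  88                   86                   88
                    91                   87                   91
                    89                   91                   88
                    89                   88                   91
                    88                   85                   88
                    88                   90                   90
                    86                   84                   88
                    87                   88                   88
                    90]]<stdin>:14: RuntimeWarning: invalid value encountered in cast
```

View pics/t3j.png

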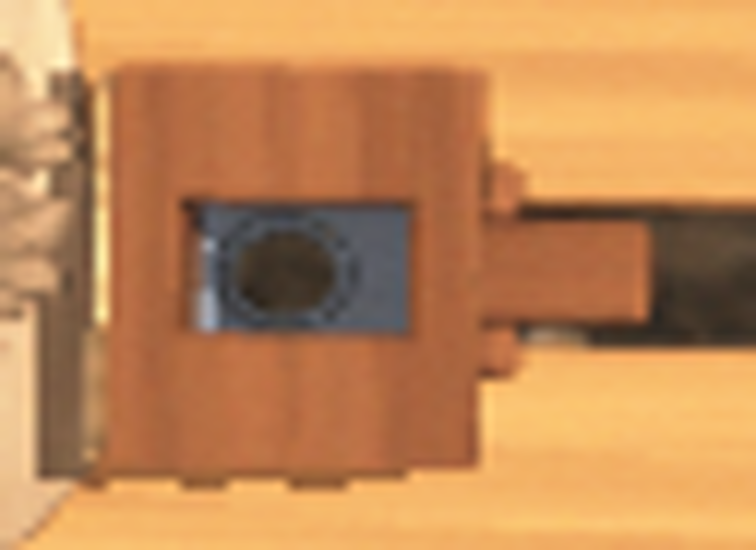

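```bash
python3 - <<'E'
from h import *
c=np.load("t3.npz")
for f,h in (((288.5,271),.026),((112,270),.088),((488,270),.088),((185,268),.088),((413,268),.026),((413,268),.088)):
    u=262+(f[0]+.5)/12-.5; v=180+(f[1]+.5)/10-.5
    print(f,np.round(onplane(c,u,v,h),4))
g=cv2.cvtColor(c["img"],cv2.COLOR_BGR2GRAY); print(g[198:216,274:300])
w=np.load("w3.npz"); P=cloud(w,w["T"]); q=P[60:170,270:380]; k=q[q[...,2]>.135]; print("knob top",len(k),np.round(np.percentile(k,[1,50,99],axis=0),4))
k=q[(q[...,2]>.09)&(q[...,2]<.098)]; print("collar",len(k),np.round(np.percentile(k,[1,50,99],axis=0),4))
E
```

```text
(288.5, 271) [0.6078 0.0108 0.026 ]
(112, 270) [0.6068 0.047  0.088 ]
(488, 270) [ 0.6061 -0.0383  0.088 ]
(185, 268) [0.6072 0.0304 0.088 ]
(413, 268) [ 0.6084 -0.0188  0.026 ]
(413, 268) [ 0.6068 -0.0213  0.088 ]
[[120 117 123 127 128 126 130 132 133 134 128 125 126 135 134 133 130 129
  117 118 118 116 117 120 116 116]
 [120 117 121 104 100 104 118 120 121 117 116 116 117 121 122 121 119 117
  105 106 107 109 108 120 114 112]
 [121 117 121  57  64  81  86  78  78  78  77  74  77  78  79  76  76  75
   73  73  74  71  87 115 115 115]
 [119 118 124  80  57  89  89  87  80  69  64  64  61  74  85  87  88  86
   87  86  86  85  90 119 113 114]
 [121 118 124  86  53  92  92  84  65  85  80  81  77  83  68  81  91  90
   92  91  90  90  87 115 115 116]
 [120 118 126  87  84  93  85  71  81  82  56  60  56  66  76  78  84  91
   92  92  91  90  90 118 115 116]
 [117 117 125  88 106 156  65  78  66  60  55  60  59  60  58  83  69  93
   91  91  91  93  94 118 117 116]
 [117 118 124  91 104 112  78  80  66  56  54  56  56  54  60  71  96  85
   92  93  90  92  96 119 117 113]
 [117 116 122
[... 549 characters left out ...]
 130 165  91  70  67  79  68  71  70  80  94  65  93  92
   93  95  94  92  96 118 117 117]
 [116 115 106  91 126 163  93  89  78  64  68  73  69  68  87  87  93  91
   92  91  93  92  98 117 116 117]
 [116 117 114 111 116 122 110 112 106 100 101  94  97 103 102 108 105 104
  102  96  96  90  97 117 117 117]
 [117 116 119 124 125 123 125 132 127 127 126 119 119 125 128 127 126 128
  125 114 114 111 110 118 118 113]
 [112 118 121 126 126 125 130 134 133 134 131 125 125 131 134 128 130 129
  129 120 118 115 116 117 118 117]]
knob top 3401 [[0.591  0.1528 0.1364]
 [0.6118 0.1743 0.1413]
 [0.6325 0.1941 0.1434]]
collar 1785 [[0.5798 0.1418 0.0904]
 [0.6065 0.1869 0.094 ]
 [0.6435 0.2051 0.0958]]
```

```bash
python3 - <<'E'
from h import *
plan([.611,.175,.18],89,show=30)
E
```

```text
t 7.9 at [0.5956 0.1073 0.2165] [179.4   -0.2   81.45] F [-0.2 -0.6  0.1] w 0.0871 j [ 28.8  14.7 -11.3   0.2 -63.3 142.5]
need 1.96 rows 2 shift tool mm [69.1  4.8 36.8] turn [ 0.6 -0.2 -7.5]
[0.86, 0.06, 0.46] [0.04, -0.01, -0.47]
[0.86, 0.12, 0.46] [0.04, -0.01, -0.47]
```

Emit:
apply_moves([
  [[0.86, 0.06, 0.4], [0.04, 0, -0.47], 87],
  [[0.86, 0.12, 0.4], [0.04, 0, -0.47], 87],
  [[0, 0, 0], [0, 0, 0], 87],
])

```text
time_s: 8.2
tcp_pos: [0.6123, 0.1758, 0.1853]
eef_rot: [179.9, -0.2, 88.4]
contact_force: [-1.0, -0.9, -0.0]
gripper_width: 0.0868
```

```bash
python3 - <<'E'
from h import *
plan([.611,.175,.1175],89,show=30)
c,T=wcap("w4"); P=cloud(c,T)
M=(P[...,2]>.136)&(P[...,2]<.15)&(abs(P[...,0]-.61)<.05)&(abs(P[...,1]-.175)<.05)
q=P[M]; print(len(q),np.round(np.percentile(q,[1,50,99],axis=0),4))
M=(P[...,2]>.09)&(P[...,2]<.1)&(abs(P[...,0]-.61)<.05)&(abs(P[...,1]-.175)<.05)
q=P[M]; print(len(q),np.round(np.percentile(q,[1,50,99],axis=0),4))
E
```

```text
t 8.2 at [0.6123 0.1758 0.1853] [179.88  -0.24  88.42] F [-1.  -0.9 -0. ] w 0.0868 j [ 3.35e+01  1.92e+01 -9.10e+00 -1.00e-01 -6.14e+01  1.45e+02]
need 1.7 rows 2 shift tool mm [-1.1 -1.4 67.8] turn [ 0.1 -0.2 -0.6]
[-0.01, -0.02, 0.85] [0.01, -0.02, -0.04]
[-0.01, -0.02, 0.85] [0.01, -0.02, -0.04]
3323 [[0.5913 0.1536 0.1366]
 [0.612  0.1761 0.1414]
 [0.6325 0.1945 0.1433]]
1973 [[0.5802 0.1602 0.0904]
 [0.6124 0.1915 0.0942]
 [0.6437 0.2055 0.0961]]
```

View pics/w4.png

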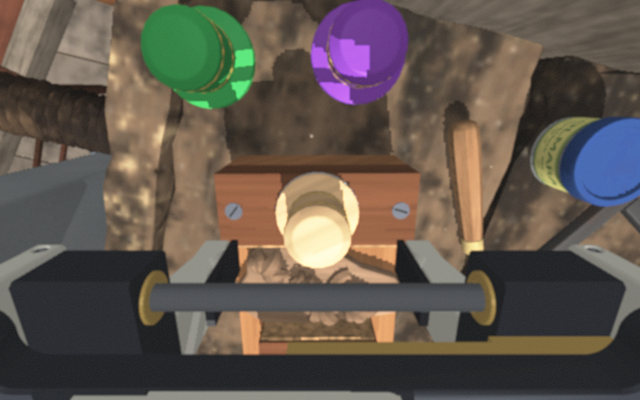

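Emit:
apply_moves([
  [[-0.02, -0.01, 0.6], [0.01, -0.02, -0.04], 87],
  [[-0.01, 0, 0.6], [0, 0, 0], 87],
  [[0, 0, 0.45], [0, 0, 0], 87],
  [[0, 0, 0], [0, 0, 0], 87],
])

```text
time_s: 8.65
tcp_pos: [0.613, 0.1715, 0.121]
eef_rot: [179.7, -0.2, 87.8]
contact_force: [-0.8, -0.3, -0.3]
gripper_width: 0.0869
```

```bash
python3 - <<'E'
from h import *
plan([.612,.1745,.1175],89,show=30)
E
```

```text
t 8.65 at [0.613  0.1715 0.121 ] [ 1.7971e+02 -1.6000e-01  8.7840e+01] F [-0.8 -0.3 -0.3] w 0.0869 j [ 33.2  22.5 -13.6   0.  -53.6 144.6]
need 0.15 rows 1 shift tool mm [ 2.9 -1.1  3.5] turn [ 0.3 -0.2 -1.2]
[0.07, -0.03, 0.09] [0.04, -0.02, -0.14]
```

Emit:
apply_moves([
  [[0.07, -0.03, 0.09], [0.04, -0.02, -0.14], 87],
  [[0, 0, 0], [0, 0, 0], 70],
])

```text
time_s: 8.85
tcp_pos: [0.6126, 0.1736, 0.1191]
eef_rot: [180.0, -0.0, 88.8]
contact_force: [-0.5, 0.4, -1.7]
gripper_width: 0.0831
```

```bash
python3 - <<'E'
from h import *
plan([.612,.1745,.1175],89,show=30)
E
```

```text
t 8.85 at [0.6126 0.1736 0.1191] [ 1.7997e+02 -1.0000e-02  8.8840e+01] F [-0.5  0.4 -1.7] w 0.0831 j [ 33.4  22.7 -13.4   0.  -53.8 145.5]
need 0.05 rows 1 shift tool mm [ 0.9 -0.6  1.6] turn [ 0.  -0.  -0.2]
[0.02, -0.02, 0.04] [0.0, -0.0, -0.02]
```

Emit:
apply_moves([
  [[0.03, -0.02, 0.03], [0, 0, 0], 50],
  [[0, 0, 0], [0, 0, 0], 40],
  [[0, 0, 0], [0, 0, 0], 38],
  [[0, 0, 0], [0, 0, 0], 38],
  [[0, 0, 0], [0, 0, 0], 38],
], squeeze=50)

```text
time_s: 9.35
tcp_pos: [0.6132, 0.1756, 0.1214]
eef_rot: [179.7, -0.2, 88.8]
contact_force: [0.3, 0.7, 0.3]
gripper_width: 0.0445
```

Emit:
apply_moves([
  [[0, 0, -0.3], [0.03, -0.02, -0.02], 38],
  [[0, 0, -0.6], [0, 0, 0], 38],
  [[0, 0, -0.6], [0, 0, 0], 38],
  [[0, 0, -0.6], [0, 0, 0], 38],
  [[0, 0, -0.6], [0, 0, 0], 38],
])

```text
time_s: 9.85
tcp_pos: [0.6104, 0.1748, 0.2244]
eef_rot: [-179.4, 0.2, 88.8]
contact_force: [0.5, -0.2, -2.4]
gripper_width: 0.0443
```

```bash
python3 - <<'E'
from h import *
plan([.608,.0108,.235],89,show=30)
c,T=wcap("w5")
c=r.capture("scene"); cv2.imwrite("pics/s5.png",cv2.resize(c["img"][100:280,150:400],None,fx=3,fy=3,interpolation=cv2.INTER_CUBIC))
E
```

```text
t 9.85 at [0.6104 0.1748 0.2244] [-179.43    0.23   88.84] F [ 0.5 -0.2 -2.4] w 0.0443 j [ 3.350e+01  1.790e+01 -5.700e+00 -1.000e-01 -6.700e+01  1.454e+02]
need 4.11 rows 5 shift tool mm [-164.1    0.8  -10. ] turn [-0.6  0.2 -0.2]
[-0.82, 0.0, -0.05] [-0.01, 0.01, -0.0]
[-0.82, 0.0, -0.05] [-0.01, 0.01, -0.0]
[-0.82, 0.0, -0.05] [-0.01, 0.01, -0.0]
[-0.82, 0.0, -0.05] [-0.01, 0.01, -0.0]
[-0.82, 0.0, -0.05] [-0.01, 0.01, -0.0]
```

View pics/s5.png

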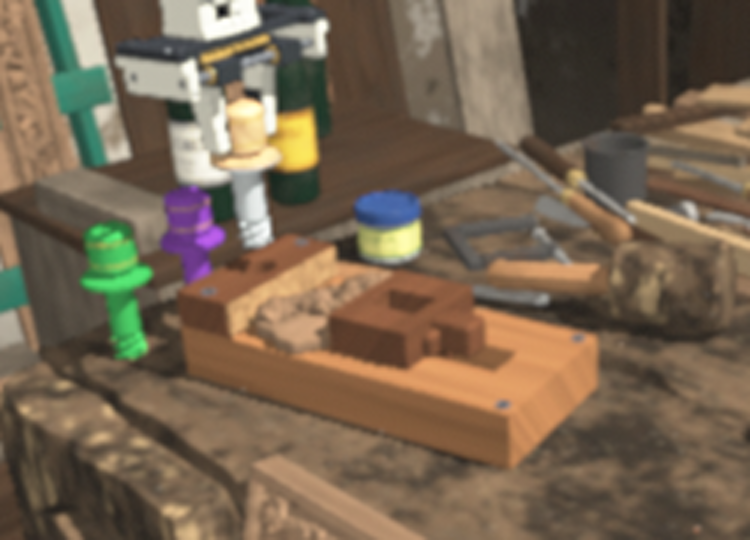

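View pics/w5.png

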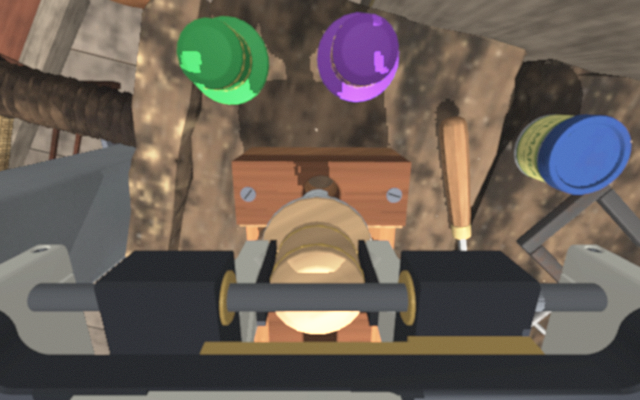

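```bash
python3 - <<'E'
from h import *
c=r.capture("scene"); im=c["img"]
def axis(u0,u1,v0,v1,mask):
    # centre col per row
    pts=[]
    for v in range(v0,v1):
        us=np.where(mask[v,u0:u1])[0]
        if len(us)>4: pts.append((u0+(us.min()+us.max())/2,v,us.max()-us.min()))
    return np.array(pts)
P=cloud(c)
def cen(box,lo,hi):
    m=np.zeros((400,640),bool); m[box[1]:box[3],box[0]:box[2]]=1
    m&=(P[...,2]>lo)&(P[...,2]<hi); 
    return m
S=(abs(P[...,0]-.611)<.05)&(abs(P[...,1]-.175)<.05)
for lo,hi in((.109,.12),(.125,.135),(.135,.15),(.15,.165),(.165,.18)):
    q=P[S&(P[...,2]>lo)&(P[...,2]<hi)]; print(lo,len(q),np.round([q[:,0].min(),q[:,0].max(),q[:,1].min(),q[:,1].max()],4),np.round(q.mean(0),4))
G=(abs(P[...,0]-.535)<.04)&(abs(P[...,1]-.275)<.05)
for lo,hi in((.015,.03),(.03,.045),(.045,.06),(.06,.075)):
    q=P[G&(P[...,2]>lo)&(P[...,2]<hi)]; print("g",lo,len(q),np.round(q.mean(0),4) if len(q) else 0)
E
```

```text
0.109 14 [0.598  0.6221 0.1563 0.1762] [0.6116 0.1636 0.1165]
0.125 35 [0.5993 0.6296 0.1545 0.1779] [0.6083 0.1647 0.1298]
0.135 44 [0.5977 0.6195 0.1564 0.1799] [0.6066 0.1642 0.1426]
0.15 50 [0.5987 0.6249 0.1561 0.1809] [0.6065 0.1639 0.1574]
0.165 49 [0.598  0.6215 0.1571 0.1809] [0.6066 0.1645 0.172 ]
g 0.015 39 [0.5351 0.2802 0.0218]
g 0.03 46 [0.5346 0.2789 0.0373]
g 0.045 47 [0.5336 0.2784 0.0526]
g 0.06 47 [0.5339 0.2789 0.0676]
```

Emit:
apply_moves([
  [[-0.5, 0, -0.05], [-0.05, 0.03, 0], 38],
  [[-0.9, 0, -0.05], [0, 0, 0], 38],
  [[-0.9, 0, -0.05], [0, 0, 0], 38],
  [[-0.9, 0, 0], [0, 0, 0], 38],
  [[-0.6, 0, 0], [0, 0, 0], 38],
])

```text
time_s: 10.5
tcp_pos: [0.6031, 0.0194, 0.2218]
eef_rot: [-179.3, -0.0, 89.1]
contact_force: [0.2, -1.1, -3.5]
gripper_width: 0.044
```

```bash
python3 - <<'E'
from h import *
plan([.608,.0108,.225],89,show=30)
E
```

```text
t 10.5 at [0.6031 0.0194 0.2218] [-179.32   -0.     89.09] F [ 0.2 -1.1 -3.5] w 0.044 j [ 20.2  15.1  -9.9  -0.3 -65.6 159. ]
need 0.26 rows 1 shift tool mm [-8.5  5.  -3.3] turn [-0.7 -0.   0.1]
[-0.21, 0.12, -0.08] [-0.09, -0.0, 0.01]
```

Emit:
apply_moves([
  [[-0.21, 0.12, -0.02], [-0.15, 0, 0.01], 38],
  [[0, 0, 0], [0, 0, 0], 38],
])

```text
time_s: 10.7
tcp_pos: [0.6056, 0.0064, 0.2193]
eef_rot: [179.7, 0.1, 88.7]
contact_force: [-1.0, 0.4, -3.3]
gripper_width: 0.0442
```

```bash
cat >> h.py <<'E'
def shank(lo,hi,x):
    """screw axis y at given x from scene silhouette lateral mid"""
    c=r.capture("scene"); P=cloud(c); s=r.get_state()["tcp_pos"]
    S=(abs(P[...,0]-s[0])<.04)&(abs(P[...,1]-s[1])<.04)&(P[...,2]>lo)&(P[...,2]<hi)
    W=c["camera_from_world"]; out=[]
    for v in np.unique(np.where(S)[0]):
        us=np.where(S[v])[0]
        if len(us)>=6: out.append(((us.min()+us.max())/2,v,us.max()-us.min()+1,P[v,us,2].mean()))
    out=np.array(out)
    # ray at (u,v): intersect plane x=const
    T=np.linalg.inv(W); res=[]
    for u,v,w,z in out:
        d=T[:3,:3]@np.array([(u-c["cx"])/c["fx"],-(v-c["cy"])/c["fy"],-1]); o=T[:3,3]; t=(x-o[0])/d[0]; p=o+d*t; res.append((p[1],p[2],w))
    return np.array(res),c
E
python3 - <<'E'
from h import *
plan([.608,.0108,.225],89,show=30)
q,c=shank(.135,.178,.608); print(np.round(q,4))
cv2.imwrite("pics/s6.png",cv2.resize(c["img"][100:260,200:400],None,fx=3.7,fy=3.7,interpolation=cv2.INTER_CUBIC))
E
```

```text
t 10.7 at [0.6056 0.0064 0.2193] [1.7971e+02 6.0000e-02 8.8740e+01] F [-1.   0.4 -3.3] w 0.0442 j [ 19.2  14.9 -10.8   0.2 -64.1 159.5]
need 0.19 rows 1 shift tool mm [ 4.4  2.3 -5.7] turn [ 0.3  0.1 -0.3]
[0.11, 0.06, -0.14] [0.04, 0.01, -0.03]
[[2.400e-03 1.722e-01 1.100e+01]
 [2.700e-03 1.694e-01 1.100e+01]
 [2.900e-03 1.665e-01 1.100e+01]
 [3.200e-03 1.637e-01 1.100e+01]
 [3.400e-03 1.608e-01 1.100e+01]
 [2.000e-03 1.582e-01 1.000e+01]
 [2.300e-03 1.553e-01 1.000e+01]
 [2.500e-03 1.524e-01 1.000e+01]
 [2.800e-03 1.495e-01 1.000e+01]
 [3.000e-03 1.466e-01 1.000e+01]
 [1.600e-03 1.440e-01 1.100e+01]
 [1.900e-03 1.411e-01 1.100e+01]
 [2.100e-03 1.382e-01 1.100e+01]
 [2.400e-03 1.352e-01 1.100e+01]
 [4.200e-03 1.320e-01 1.000e+01]]
```

View pics/s6.png

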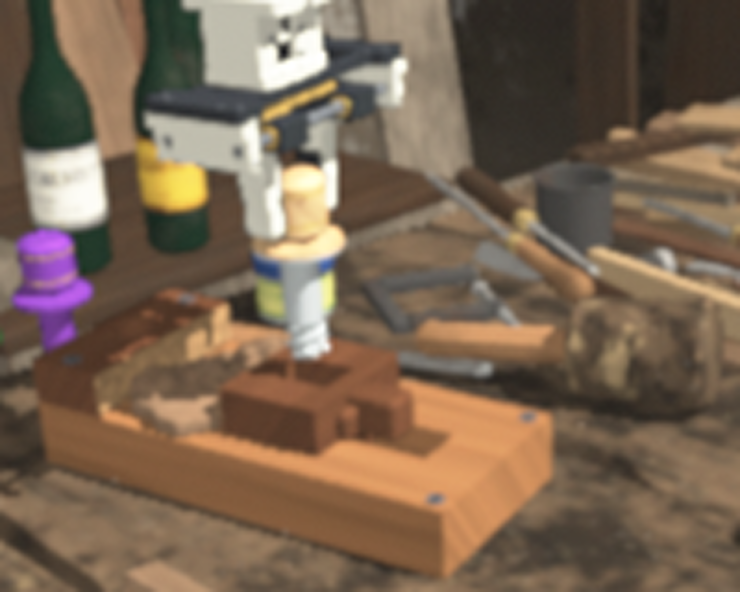

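```bash
cat >> h.py <<'E'
from scipy.optimize import least_squares
def collar(c,zlo=.019,zhi=.029):
    """collar centre in tool frame from wrist depth: outline points, known r=33"""
    P=cloud(c,np.array(c["mount"])); m=(P[...,2]>zlo)&(P[...,2]<zhi)&(abs(P[...,1])<.045)&(P[...,0]>-.03)&(P[...,0]<.06)
    q=P[m]; 
    pts=[]
    for y in np.arange(-.03,.0301,.002):
        k=q[abs(q[:,1]-y)<.001]
        if len(k)>3: pts.append((np.percentile(k[:,0],98),y))
    pts=np.array(pts); f=least_squares(lambda a:np.hypot(pts[:,0]-a[0],pts[:,1]-a[1])-.033,[0,0],loss="soft_l1",f_scale=.001)
    return f.x,len(pts),np.abs(f.fun).mean(),np.median(q[:,2])
E
python3 - <<'E'
from h import *
c,T=wcap("w6"); print(collar(c)); 
print(collar(c,.015,.032))
# knob ring sides too: world of well edges
E
```

```text
(array([-0.00285384, -0.00059296]), 31, np.float64(0.00019049503567850694), np.float64(0.027116393214343004))
(array([-0.00228778, -0.00060387]), 31, np.float64(0.00013685766300255953), np.float64(0.027134949022342675))
```

View pics/w6.png

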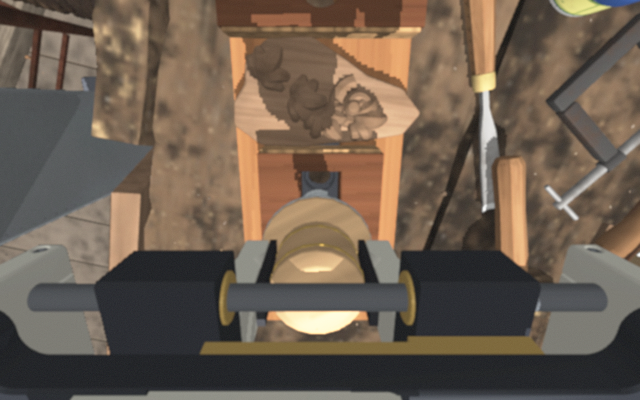

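```bash
python3 - <<'E'
from h import *
c,T=wcap("w6b"); s=st(); P=cloud(c,T)
m=np.zeros((400,640),bool); m[120:250,240:400]=1
m&=(abs(P[...,2]-.088)<.006)
for y in(.02,.025,.03,.035,.04,.045,.05,.055):
    q=P[m&(abs(P[...,1]-y)<.002)]
    if len(q): print(y,len(q),np.round([q[:,0].min(),q[:,0].max(),(q[:,0].min()+q[:,0].max())/2],4))
q=P[m]; print("front",np.percentile(q[:,1],[95,99,99.8]))
# well / nut
w=(P[...,2]<.07)&(abs(P[...,0]-.608)<.03)&(P[...,1]<.04)&(P[...,1]>-.02); w[:165]=0
ys,xs=np.where(w); print(len(ys), xs.min(),xs.max(),ys.min(),ys.max())
for v in range(170,205,3):
    k=np.where(w[v])[0]
    if len(k): a=P[v,k]; print(v,k.min(),k.max(),np.round([a[:,0].min(),a[:,0].max()],4),np.round(a.mean(0),4), "on88:",np.round(onplane(c,k.min()-.5,v,.088,T),4)[:2],np.round(onplane(c,k.max()+.5,v,.088,T),4)[:2])
cv2.imwrite("pics/w6c.png",cv2.resize(c["img"][140:210,280:360],None,fx=9,fy=8,interpolation=cv2.INTER_CUBIC))
E
```

```text
{'time_s': 10.85, 'joints': [19.3321, 14.887, -10.6563, 0.1505, -64.2268, 159.4652], 'tcp_pos': [0.6059, 0.0084, 0.2197], 'eef_rot': [179.7373, 0.0466, 88.8623], 'contact_force': [1.1944, -0.465, -3.8126], 'moment': [-0.0039, -0.1364, -0.017], 'gripper_width': 0.0447}
0.02 358 [0.5535 0.6627 0.6081]
0.025 372 [0.5538 0.6634 0.6086]
0.03 466 [0.5532 0.6631 0.6081]
0.035 555 [0.5537 0.6629 0.6083]
0.04 565 [0.5542 0.6637 0.6089]
0.045 644 [0.5537 0.6635 0.6086]
0.05 128 [0.556  0.6339 0.595 ]
front [0.04913177 0.0718696  0.07362823]
784 300 338 173 199
173 300 338 [0.5891 0.627 ] [0.6086 0.0127 0.0142] on88: [0.591  0.0298] [0.6255 0.029 ]
176 300 337 [0.589 0.627] [0.6081 0.0086 0.0118] on88: [0.5909 0.0271] [0.6246 0.0263]
179 300 337 [0.5889 0.6271] [0.608  0.0053 0.0125] on88: [0.5908 0.0243] [0.6246 0.0236]
182 300 337 [0.5888 0.6269] [0.608  0.0022 0.0142] on88: [0.5907 0.0216] [0.6246 0.0208]
185 300 337 [0.5886 0.627 ] [6.079e-01 4.000e-04 2.060e-02] on88: [0.5906 0.0188] [0.6246 0.0181]
188 301 337 [0.5886 0.627 ] [ 0.6082 -0.0021  0.0239] on88: [0.5914 0.016 ] [0.6246 0.0153]
191 300 337 [0.5884 0.627 ] [ 0.6084 -0.0039  0.0297] on88: [0.5904 0.0133] [0.6246 0.0125]
194 301 337 [0.5883 0.6271] [ 0.6137 -0.0078  0.0284] on88: [0.5912 0.0104] [0.6246 0.0097]
197 301 337 [0.5882 0.627 ] [ 0.6199 -0.0108  0.0306] on88: [0.5911 0.0076] [0.6246 0.0068]
```

View pics/w6c.png

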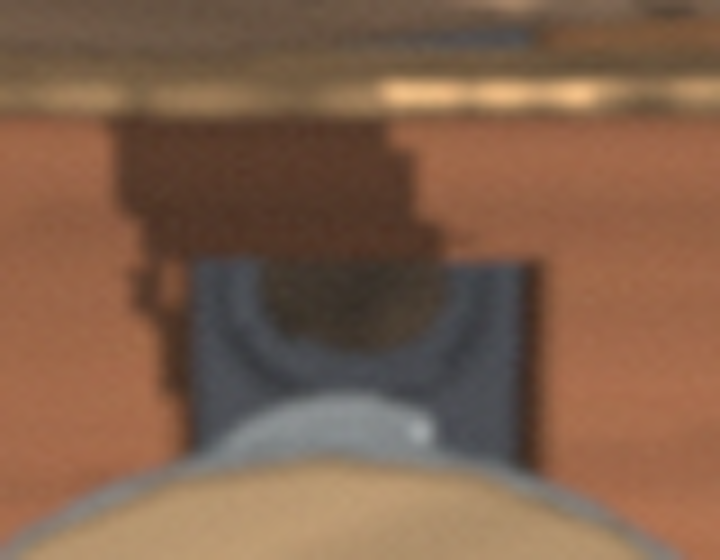

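```bash
python3 - <<'E'
from h import *
c,T=wcap("w6d")
for f in((345,350),(345,372),(345,392),(222,300),(475,300)):
    u=280+(f[0]+.5)/9-.5; v=140+(f[1]+.5)/8-.5
    print(f,np.round(onplane(c,u,v,.026,T),4),np.round(onplane(c,u,v,.022,T),4))
plan([.6085,.0138,.225],89,show=30)
E
```

```text
(345, 350) [0.6077 0.0043 0.026 ] [0.6077 0.0032 0.022 ]
(345, 372) [0.6076 0.0012 0.026 ] [6.076e-01 1.000e-04 2.200e-02]
(345, 392) [ 0.6076 -0.0017  0.026 ] [ 0.6076 -0.0028  0.022 ]
(222, 300) [0.5929 0.0116 0.026 ] [0.5927 0.0107 0.022 ]
(475, 300) [0.6236 0.011  0.026 ] [0.6238 0.01   0.022 ]
t 10.9 at [0.6062 0.0087 0.22  ] [1.7971e+02 4.0000e-02 8.8890e+01] F [-0.1 -0.4 -3.6] w 0.0444 j [ 19.4  14.9 -10.6   0.2 -64.2 159.5]
need 0.19 rows 1 shift tool mm [ 5.1  2.3 -5. ] turn [ 0.3  0.  -0.1]
[0.13, 0.06, -0.12] [0.04, 0.01, -0.01]
```

Emit:
apply_moves([
  [[-0.8, 0.03, -0.05], [0.04, 0, 0], 38],
  [[-0.8, 0.03, -0.05], [0, 0, 0], 38],
  [[0, 0, 0], [0, 0, 0], 38],
  [[0, 0, 0], [0, 0, 0], 38],
])

```text
time_s: 11.3
tcp_pos: [0.6085, -0.0522, 0.2237]
eef_rot: [-180.0, -0.0, 89.3]
contact_force: [-0.5, 0.4, -3.4]
gripper_width: 0.0445
```

```bash
python3 - <<'E'
from h import *
c,T=wcap("w7"); np.savez("w7.npz",T=T,**c); st()
cv2.imwrite("pics/w7c.png",cv2.resize(c["img"][110:210,270:370],None,fx=7,fy=6,interpolation=cv2.INTER_CUBIC))
E
```

```text
{'time_s': 11.35, 'joints': [13.4154, 15.3341, -9.4339, -0.0048, -65.2702, 165.9051], 'tcp_pos': [0.6085, -0.052, 0.2237], 'eef_rot': [-179.962, 0.0051, 89.3185], 'contact_force': [-0.2033, 1.2125, -3.8041], 'moment': [-0.0138, -0.1577, -0.0432], 'gripper_width': 0.0444}
```

View pics/w7c.png

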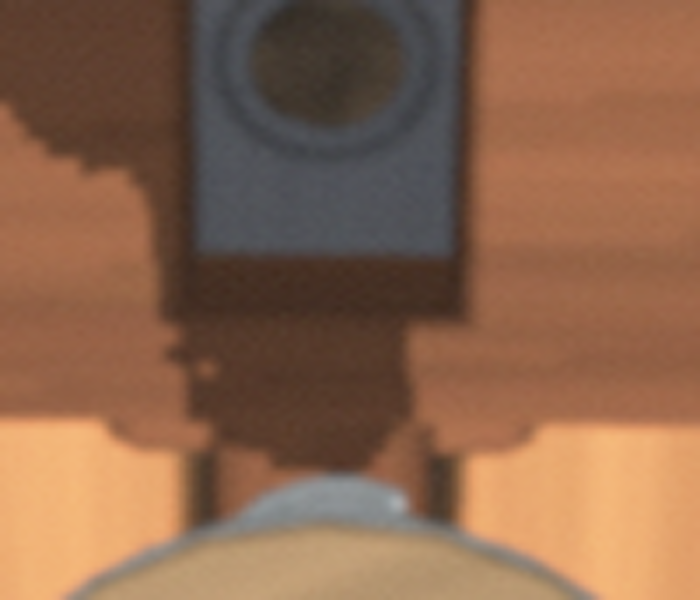

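```bash
python3 - <<'E'
from h import *
c=np.load("w7.npz"); T=c["T"]
cv2.imwrite("pics/w7d.png",cv2.resize(c["img"][60:170,270:370],None,fx=7,fy=5.4,interpolation=cv2.INTER_CUBIC))
for n,f,h in(("ringL",(217,60),.026),("ringR",(438,60),.026),("ringbot",(327,150),.026),("floorrear",(327,252),.026),("toprear",(327,318),.088),("floorL",(193,150),.026),("floorR",(458,150),.026),("topL",(182,200),.088),("topR",(470,200),.088)):
    u=270+(f[0]+.5)/7-.5; v=110+(f[1]+.5)/6-.5
    print(n,np.round(onplane(c,u,v,h,T),4))
E
```

```text
ringL [0.592  0.0118 0.026 ]
ringR [0.625  0.0114 0.026 ]
ringbot [ 0.6082 -0.0038  0.026 ]
floorrear [ 0.608  -0.0218  0.026 ]
toprear [ 0.6081 -0.0219  0.088 ]
floorL [ 0.5879 -0.0036  0.026 ]
floorR [ 0.628  -0.0041  0.026 ]
topL [ 0.5903 -0.0043  0.088 ]
topR [ 0.6261 -0.0048  0.088 ]
```

View pics/w7d.png

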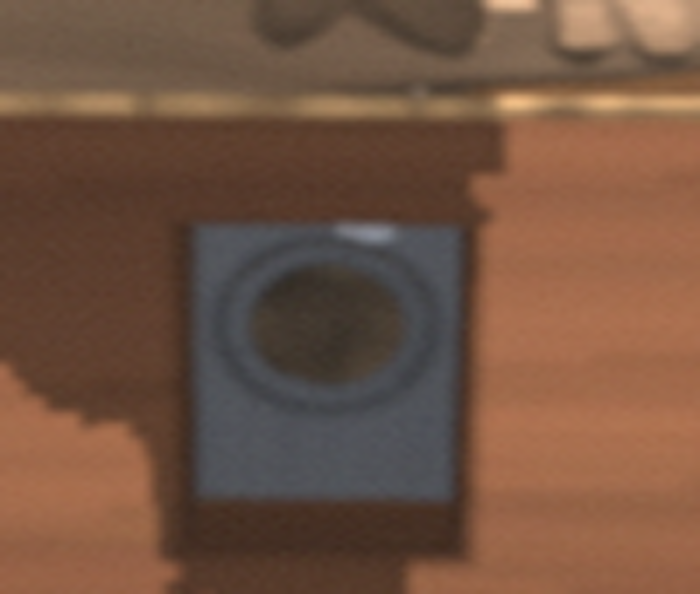

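```bash
python3 - <<'E'
from h import *
c=np.load("w7.npz"); print(collar(c),collar(c,.015,.032))
# colour-outline estimate: collar top edge row at centre col and side arc on plane tool z=.0271
P=cloud(c,c["mount"])
print(np.round(P[196:215:2,318]*1000,1).tolist())
plan([.6088,.0142,.225],89,show=30)
E
```

```text
(array([-0.00273874, -0.00048477]), 31, np.float64(0.00019416227986942576), np.float64(0.027126679780092366)) (array([-0.00230263, -0.00066045]), 31, np.float64(0.00016281496290011015), np.float64(0.02713251706496983))
[[31.1, 0.5, 30.6], [30.5, 0.5, 28.9], [29.7, 0.5, 27.6], [28.4, 0.5, 28.1], [27.2, 0.5, 28.0], [26.1, 0.5, 27.7], [24.9, 0.5, 27.7], [24.2, 0.5, 26.1], [23.2, 0.5, 25.6], [21.9, 0.5, 26.0]]
t 11.35 at [ 0.6085 -0.052   0.2237] [-1.7996e+02  1.0000e-02  8.9320e+01] F [-0.2  1.2 -3.8] w 0.0444 j [ 13.4  15.3  -9.4  -0.  -65.3 165.9]
need 1.66 rows 2 shift tool mm [66.2 -0.5 -1.3] turn [-0.   0.   0.3]
[0.83, -0.01, -0.02] [-0.0, 0.0, 0.02]
[0.83, -0.01, -0.02] [-0.0, 0.0, 0.02]
```

Emit:
apply_moves([
  [[0.83, -0.01, 0], [0, 0, 0.02], 38],
  [[0.75, -0.01, 0], [0, 0, 0.02], 38],
  [[0, 0, 0], [0, 0, 0], 38],
  [[0, 0, 0], [0, 0, 0], 38],
])

```text
time_s: 11.75
tcp_pos: [0.6086, 0.0172, 0.2233]
eef_rot: [-180.0, -0.0, 89.2]
contact_force: [0.3, -0.1, -4.0]
gripper_width: 0.0445
```

```bash
python3 - <<'E'
from h import *
plan([.6088,.0142,.155],89,show=30)
E
```

```text
t 11.75 at [0.6086 0.0172 0.2233] [-1.7996e+02 -2.0000e-02  8.9180e+01] F [ 0.3 -0.1 -4. ] w 0.0445 j [ 20.   15.2  -9.7  -0.  -65.2 159.2]
need 1.71 rows 2 shift tool mm [-3.   0.3 68.3] turn [-0.  -0.   0.2]
[-0.04, 0.0, 0.85] [-0.0, -0.0, 0.01]
[-0.04, 0.0, 0.85] [-0.0, -0.0, 0.01]
```

Emit:
apply_moves([
  [[-0.07, 0.01, 0.2], [0, 0, 0.01], 38],
  [[0, 0, 0], [0, 0, 0], 38],
])

```text
time_s: 11.95
tcp_pos: [0.6088, 0.015, 0.2146]
eef_rot: [-180.0, -0.0, 89.2]
contact_force: [-0.2, 0.6, -4.0]
gripper_width: 0.0445
```

```bash
python3 - <<'E'
from h import *
plan([.6088,.0142,.155],89,show=30)
E
```

```text
t 11.95 at [0.6088 0.015  0.2146] [-1.7995e+02 -2.0000e-02  8.9190e+01] F [-0.2  0.6 -4. ] w 0.0445 j [ 19.7  15.6 -10.4  -0.  -64.1 159.5]
need 1.49 rows 2 shift tool mm [-0.8  0.1 59.6] turn [-0.  -0.   0.2]
[-0.01, 0.0, 0.75] [-0.0, -0.0, 0.01]
[-0.01, 0.0, 0.75] [-0.0, -0.0, 0.01]
```

Emit:
apply_moves([
  [[-0.02, 0, 0.4], [0, 0, 0.01], 38],
  [[-0.01, 0, 0.4], [0, 0, 0], 38],
  [[0, 0, 0.4], [0, 0, 0], 38],
  [[0, 0, 0], [0, 0, 0], 38],
])

```text
time_s: 12.35
tcp_pos: [0.6088, 0.0114, 0.1649]
eef_rot: [-180.0, -0.0, 88.9]
contact_force: [-1.0, -0.3, -4.3]
gripper_width: 0.0442
```

```bash
python3 - <<'E'
from h import *
plan([.6088,.0142,.150],89,show=30)
E
```

```text
t 12.35 at [0.6088 0.0114 0.1649] [-1.7997e+02 -1.0000e-02  8.8940e+01] F [-1.  -0.3 -4.3] w 0.0442 j [ 19.4  17.9 -14.1  -0.  -58.1 159.5]
need 0.38 rows 1 shift tool mm [ 2.8 -0.  14.9] turn [-0.  -0.  -0.1]
[0.07, -0.0, 0.37] [-0.0, -0.0, -0.01]
```

Emit:
apply_moves([
  [[0.09, 0, 0.15], [0, 0, 0], 38],
  [[0.02, 0, 0.15], [0, 0, 0], 38],
  [[0, 0, 0], [0, 0, 0], 38],
])

```text
time_s: 12.65
tcp_pos: [0.6097, 0.0152, 0.1534]
eef_rot: [179.9, 0.0, 88.9]
contact_force: [-0.3, 0.2, -3.4]
gripper_width: 0.0446
```

```bash
python3 - <<'E'
from h import *
plan([.6088,.0142,.142],89,show=30)
E
```

```text
t 12.65 at [0.6097 0.0152 0.1534] [179.95   0.    88.88] F [-0.3  0.2 -3.4] w 0.0446 j [ 19.8  18.5 -14.8   0.  -56.6 159.1]
need 0.29 rows 1 shift tool mm [-1.  -0.9 11.4] turn [ 0.1  0.  -0.1]
[-0.02, -0.02, 0.29] [0.01, 0.0, -0.02]
```

Emit:
apply_moves([
  [[-0.02, -0.02, 0.1], [0, 0, 0], 38],
  [[0, 0, 0.1], [0, 0, 0], 38],
])

```text
time_s: 12.85
tcp_pos: [0.6096, 0.0146, 0.1463]
eef_rot: [179.8, -0.0, 88.9]
contact_force: [0.5, -0.6, -3.4]
gripper_width: 0.0441
```

Emit:
apply_moves([
  [[0.02, 0, 0.05], [0, 0, 0], 38],
  [[0, 0, 0.05], [0, 0, 0], 38],
])

```text
time_s: 13.05
tcp_pos: [0.6097, 0.0154, 0.1421]
eef_rot: [179.8, -0.0, 88.9]
contact_force: [-0.3, -0.0, -3.1]
gripper_width: 0.044
```

Emit:
apply_moves([
  [[-0.03, -0.02, 0.05], [0, 0, 0], 38],
])

```text
time_s: 13.15
tcp_pos: [0.609, 0.0143, 0.14]
eef_rot: [179.8, -0.0, 88.9]
contact_force: [-0.3, -0.2, -2.7]
gripper_width: 0.0442
```

Emit:
apply_moves([
  [[0, 0, 0.05], [0, 0, 0], 38],
])

```text
time_s: 13.25
tcp_pos: [0.6089, 0.0143, 0.1379]
eef_rot: [179.8, -0.0, 88.9]
contact_force: [-1.4, -0.2, -0.4]
gripper_width: 0.0442
```

Emit:
apply_moves([
  [[0, 0, 0.05], [0, 0, 0], 38],
])

```text
time_s: 13.35
tcp_pos: [0.6093, 0.0141, 0.1371]
eef_rot: [179.7, -0.0, 89.0]
contact_force: [-6.0, 0.1, 15.2]
gripper_width: 0.0442
```

Emit:
apply_moves([
  [[0, -0.02, 0], [0.03, 0, 1], 38],
  [[0, 0, 0], [0, 0, 1], 38],
])

```text
time_s: 13.55
tcp_pos: [0.609, 0.0141, 0.1378]
eef_rot: [179.9, -0.1, 72.6]
contact_force: [-0.1, -0.2, -4.1]
gripper_width: 0.0444
```

Emit:
apply_moves([
  [[0, 0, 0.03], [0, 0, 1], 38],
  [[0, 0, 0.03], [0, 0, 1], 38],
])

```text
time_s: 13.75
tcp_pos: [0.6096, 0.0139, 0.1358]
eef_rot: [179.9, -0.1, 55.9]
contact_force: [0.5, -1.1, -2.9]
gripper_width: 0.0443
```

```bash
python3 - <<'E'
from h import *
st()
E
```

```text
{'time_s': 13.75, 'joints': [19.6728, 19.4346, -16.1035, 0.0556, -54.2752, 126.2426], 'tcp_pos': [0.6096, 0.0139, 0.1358], 'eef_rot': [179.8531, -0.1238, 55.9479], 'contact_force': [0.5087, -1.0783, -2.933], 'moment': [-0.4898, -0.2624, 0.0046], 'gripper_width': 0.0443}
```

Emit:
apply_moves([
  [[0, 0.01, 0.025], [0.02, 0, 1], 38],
  [[0, 0.01, 0.025], [0, 0, 1], 38],
  [[0, 0.01, 0.025], [0, 0, 1], 38],
])

```text
time_s: 14.05
tcp_pos: [0.6109, 0.0124, 0.1332]
eef_rot: [180.0, -0.1, 30.9]
contact_force: [0.0, -1.1, -1.9]
gripper_width: 0.0443
```

```bash
cat >> h.py <<'E'
def tw():
    s=r.get_state(); psi=np.radians(s["eef_rot"][2]); p=np.array(s["tcp_pos"])
    off=-.0022*np.array([np.cos(psi),np.sin(psi)])-.0005*np.array([np.sin(psi),-np.cos(psi)])
    S=p[:2]+off; e=np.array([.6085,.0119])-S
    R=Ro.from_euler("xyz",s["eef_rot"],degrees=True)
    print("t",s["time_s"],"yaw",round(s["eef_rot"][2],1),"rp",np.round(s["eef_rot"][:2],2),"z",round(p[2],4),"screw xy",np.round(S,4),"err tool mm",np.round(R.inv().apply([e[0],e[1],0])*1000,2),"F",np.round(s["contact_force"],1),"M",np.round(s["moment"],2),"w",s["gripper_width"],"j6",s["joints"][5])
E
python3 -c "
from h import *
tw()"
```

```text
t 14.05 yaw 30.9 rp [ 1.7999e+02 -1.2000e-01] z 0.1332 screw xy [0.6087 0.0117] err tool mm [-0.07 -0.33 -0.  ] F [ 0.  -1.1 -1.9] M [-0.36  0.21  0.01] w 0.04434941685034964 j6 101.51137102309683
```

Emit:
apply_moves([
  [[0, 0, 0.025], [0, 0, 1], 38],
  [[0, 0.01, 0.025], [0, 0, 1], 38],
  [[0, 0.01, 0.025], [0, 0, 1], 38],
])

```text
time_s: 14.35
tcp_pos: [0.6114, 0.0111, 0.1309]
eef_rot: [180.0, -0.1, 5.9]
contact_force: [-0.9, -0.2, -0.7]
gripper_width: 0.0443
```

```bash
python3 -c "
from h import *
tw()"
```

```text
t 14.35 yaw 5.9 rp [ 1.8e+02 -1.5e-01] z 0.1309 screw xy [0.6092 0.0113] err tool mm [-0.61 -0.63 -0.  ] F [-0.9 -0.2 -0.7] M [-0.33  0.58 -0.04] w 0.044304568328547636 j6 76.56678757502898
```

Emit:
apply_moves([
  [[-0.01, 0, 0.02], [0, 0, 1], 38],
  [[0, 0.01, 0.02], [0, 0, 1], 38],
  [[0, 0.01, 0.02], [0, 0, 1], 38],
  [[0, 0.01, 0.02], [0, 0, 1], 38],
])

```text
time_s: 14.75
tcp_pos: [0.611, 0.0093, 0.1284]
eef_rot: [-179.9, -0.2, -27.4]
contact_force: [-1.0, -0.1, -0.7]
gripper_width: 0.0444
```

```bash
python3 -c "
from h import *
tw()"
```

```text
t 14.75 yaw -27.4 rp [-179.94   -0.18] z 0.1284 screw xy [0.6093 0.0107] err tool mm [-1.21 -0.69 -0.  ] F [-1.  -0.1 -0.7] M [-0.08  0.35 -0.08] w 0.04444147940645427 j6 43.289291546800555
```

Emit:
apply_moves([
  [[-0.01, 0, 0.02], [-0.01, 0, 1], 38],
  [[0, 0.01, 0.02], [0, 0, 1], 38],
  [[0, 0.01, 0.02], [0, 0, 1], 38],
  [[0, 0.01, 0.02], [0, 0, 1], 38],
])

```text
time_s: 15.15
tcp_pos: [0.6101, 0.0084, 0.1258]
eef_rot: [-179.9, -0.2, -60.8]
contact_force: [-1.5, 1.0, -1.6]
gripper_width: 0.0443
```

```bash
python3 - <<'E'
from h import *
tw()
c,T=wcap("w8")
c=r.capture("scene"); cv2.imwrite("pics/s8.png",cv2.resize(c["img"][110:260,200:400],None,fx=3.7,fy=3.7,interpolation=cv2.INTER_CUBIC))
E
```

```text
t 15.15 yaw -60.8 rp [-179.88   -0.19] z 0.1258 screw xy [0.6095 0.0106] err tool mm [-1.64  0.18 -0.01] F [-1.5  1.  -1.6] M [ 0.19  0.5  -0.01] w 0.04429250552149453 j6 9.870689142905137
```

View pics/s8.png

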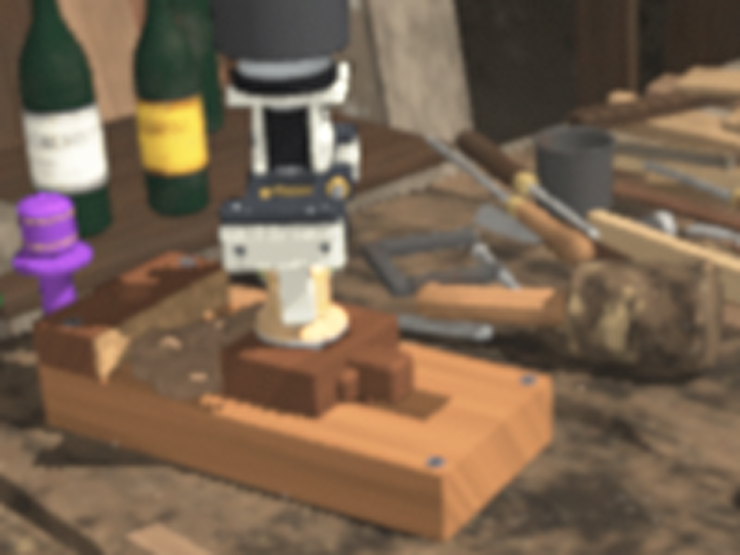

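Emit:
apply_moves([
  [[-0.01, 0, 0.02], [-0.01, 0, 1], 38],
  [[-0.01, 0.01, 0.02], [0, 0, 1], 38],
  [[0, 0.01, 0.02], [0, 0, 1], 38],
  [[0, 0.01, 0.02], [0, 0, 1], 38],
])

```text
time_s: 15.65
tcp_pos: [0.609, 0.0087, 0.1234]
eef_rot: [-179.8, -0.1, -92.4]
contact_force: [-0.4, 1.2, -1.7]
gripper_width: 0.0443
```

Emit:
apply_moves([
  [[0, 0, 0.02], [0, 0, 1], 38],
  [[0, 0.01, 0.02], [0, 0, 1], 38],
])

```text
time_s: 15.85
tcp_pos: [0.6085, 0.0087, 0.122]
eef_rot: [-179.8, -0.1, -108.5]
contact_force: [-0.5, 0.4, -1.9]
gripper_width: 0.0445
```

```bash
python3 -c "
from h import *
tw()"
```

```text
t 15.85 yaw -108.5 rp [-1.7978e+02 -1.1000e-01] z 0.122 screw xy [0.6097 0.0106] err tool mm [-0.85  1.52 -0.01] F [-0.5  0.4 -1.9] M [-0.14  0.11 -0.05] w 0.04448435611411341 j6 -37.999182463908895
```

Almost home; continue with torque monitored.

Emit:
apply_moves([
  [[0, 0, 0.02], [-0.02, 0, 1], 38],
])

```text
time_s: 15.95
tcp_pos: [0.6084, 0.0084, 0.1214]
eef_rot: [-179.9, -0.1, -116.5]
contact_force: [-1.7, -1.6, 4.8]
gripper_width: 0.0443
```

Emit:
apply_moves([
  [[0, 0.01, 0.02], [0, 0, 1], 38],
])

```text
time_s: 16.05
tcp_pos: [0.6081, 0.0081, 0.1214]
eef_rot: [-179.9, -0.1, -124.5]
contact_force: [-3.6, -2.5, 6.6]
gripper_width: 0.0441
```

```bash
python3 -c "
from h import *
tw()"
```

```text
t 16.05 yaw -124.5 rp [-1.7987e+02 -1.4000e-01] z 0.1214 screw xy [0.6098 0.0097] err tool mm [-1.1   2.33 -0.01] F [-3.6 -2.5  6.6] M [-0.48  1.39  0.15] w 0.04411290002030571 j6 -53.945555376745105
```

Emit:
apply_moves([
  [[0, 0.01, 0.005], [-0.02, 0, 1], 38],
])

```text
time_s: 16.15
tcp_pos: [0.6077, 0.0082, 0.1215]
eef_rot: [180.0, -0.1, -132.6]
contact_force: [-1.0, 0.1, -4.0]
gripper_width: 0.0441
```

```bash
python3 -c "
from h import *
tw()"
```

```text
t 16.15 yaw -132.6 rp [ 1.7999e+02 -1.4000e-01] z 0.1215 screw xy [0.6095 0.0095] err tool mm [-1.07  2.39 -0.  ] F [-1.   0.1 -4. ] M [0.3  0.42 0.04] w 0.044056607151644646 j6 -61.82946676788553
```

Emit:
apply_moves([
  [[0, 0.01, 0.005], [0, 0, 1], 38],
])

```text
time_s: 16.25
tcp_pos: [0.6067, 0.0084, 0.1214]
eef_rot: [180.0, -0.2, -140.6]
contact_force: [-4.7, 2.0, 1.7]
gripper_width: 0.0442
```

```bash
python3 -c "
from h import *
tw()"
```

```text
t 16.25 yaw -140.6 rp [179.97  -0.2 ] z 0.1214 screw xy [0.6088 0.0094] err tool mm [-1.39  2.09 -0.  ] F [-4.7  2.   1.7] M [0.8  1.72 0.22] w 0.044181377076637496 j6 -69.8933643555388
```

Emit:
apply_moves([
  [[0, 0.01, 0.005], [0, 0, 1], 38],
])

```text
time_s: 16.35
tcp_pos: [0.606, 0.0085, 0.1214]
eef_rot: [180.0, -0.3, -148.6]
contact_force: [-0.7, -2.4, -0.4]
gripper_width: 0.044
```

```bash
python3 -c "
from h import *
tw()"
```

```text
t 16.35 yaw -148.6 rp [179.99  -0.25] z 0.1214 screw xy [0.6081 0.0092] err tool mm [-1.69  2.08 -0.01] F [-0.7 -2.4 -0.4] M [0.07 0.57 0.83] w 0.04402888242058929 j6 -77.93480435435134
```

Emit:
apply_moves([
  [[0, 0.01, 0], [0, -0.02, 1], 38],
])

```text
time_s: 16.45
tcp_pos: [0.6056, 0.0087, 0.1214]
eef_rot: [-180.0, -0.1, -156.5]
contact_force: [-2.7, -3.5, -1.2]
gripper_width: 0.0441
```

```bash
python3 - <<'E'
from h import *
tw()
c,T=wcap("w9"); np.savez("w9.npz",T=T,**c)
E
```

```text
t 16.45 yaw -156.5 rp [-1.7997e+02 -1.4000e-01] z 0.1214 screw xy [0.6078 0.0091] err tool mm [-1.78  2.28 -0.01] F [-2.7 -3.5 -1.2] M [-0.31  1.02  1.58] w 0.04412931880036562 j6 -85.88853300131399
```

View pics/w9.png

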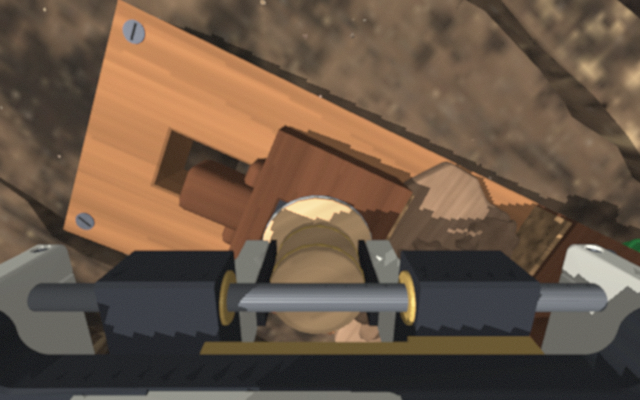

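Emit:
apply_moves([
  [[0, 0, 0], [0, 0, 0], 50],
  [[0, 0, 0], [0, 0, 0], 65],
  [[0, 0, 0], [0, 0, 0], 80],
  [[0, 0, 0], [0, 0, 0], 87],
  [[0, 0, 0], [0, 0, 0], 87],
])

```text
time_s: 17.0
tcp_pos: [0.6078, 0.0091, 0.1232]
eef_rot: [-179.9, 0.1, -156.0]
contact_force: [-0.4, 0.2, 0.5]
gripper_width: 0.0765
```

Emit:
apply_moves([
  [[0, 0, -0.3], [0, 0, 0], 87],
  [[0, 0, -0.6], [0, 0, 0], 87],
  [[0, 0, -0.8], [0, 0, 0], 87],
  [[0, 0, -0.8], [0, 0, 0], 87],
])

```text
time_s: 17.4
tcp_pos: [0.6051, 0.0085, 0.2237]
eef_rot: [-180.0, -0.4, -155.9]
contact_force: [0.3, 0.5, 0.1]
gripper_width: 0.0868
```

```bash
python3 - <<'E'
from h import *
tw()
c,T=wcap("w10"); np.savez("w10.npz",T=T,**c)
P=cloud(c,T)
c=r.capture("scene"); cv2.imwrite("pics/s10.png",cv2.resize(c["img"][110:260,200:400],None,fx=3.7,fy=3.7,interpolation=cv2.INTER_CUBIC))
plan([.50,.20,.26],-156)
E
```

```text
t 17.4 yaw -155.9 rp [-179.98   -0.36] z 0.2237 screw xy [0.6073 0.0089] err tool mm [-2.31  2.2  -0.02] F [0.3 0.5 0.1] M [ 0.1  -0.26  0.02] w 0.08676703436368102 j6 -85.21249043391305
t 17.5 at [0.6079 0.0089 0.2282] [-1.7985e+02  1.5000e-01 -1.5583e+02] F [-0.2 -0.6  0.6] w 0.0869 j [ 19.3  14.8  -9.7   0.2 -65.4 -85.2]
need 5.54 rows 6 shift tool mm [ 20.1 218.5 -32.5] turn [-0.2  0.1  0.2]
[0.08, 0.91, -0.14] [-0.0, 0.0, 0.0]
[0.08, 0.91, -0.13] [-0.0, 0.0, 0.0]
[0.08, 0.91, -0.13] [-0.0, 0.0, 0.0]
[0.09, 0.91, -0.13] [-0.0, 0.0, 0.0]
[0.09, 0.91, -0.13] [-0.0, 0.0, 0.0]
```

View pics/s10.png

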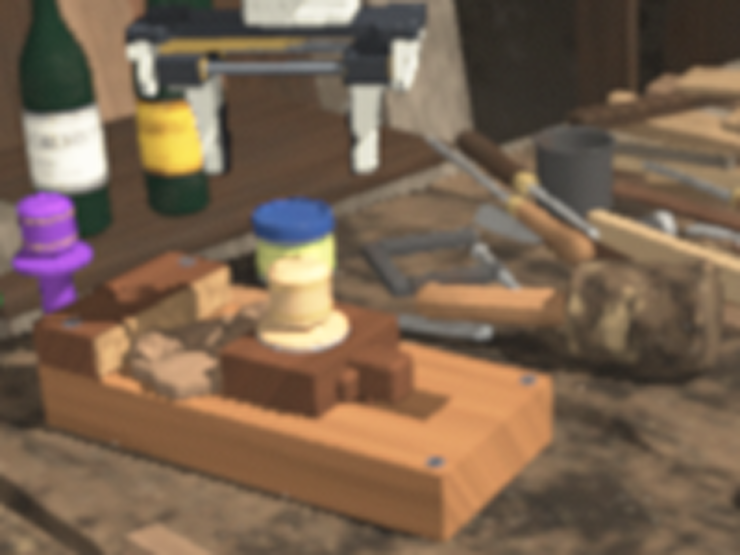

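View pics/w10.png

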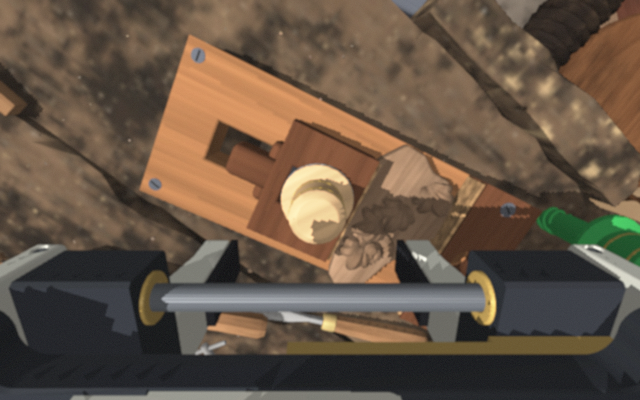

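```bash
python3 - <<'E'
from h import *
c=np.load("w10.npz"); P=cloud(c,c["T"])
def pl(q,n):
    A=np.c_[q[:,:2]-q[:,:2].mean(0),np.ones(len(q))]; k=np.linalg.lstsq(A,q[:,2],rcond=None)[0]; res=q[:,2]-A@k; g=abs(res)<.004
    k=np.linalg.lstsq(A[g],q[g,2],rcond=None)[0]; print(n,len(q),"z",k[2].round(4),"tilt deg",np.degrees(k[:2]).round(2),"rms",res[g].std().round(4),q.mean(0).round(4))
S=np.array([.608,.010]); d=np.hypot(P[...,0]-S[0],P[...,1]-S[1]); Z=P[...,2]
pl(P[(d<.032)&(d>.015)&(abs(Z-.094)<.006)],"collar top"); pl(P[(d>.037)&(abs(P[...,0]-S[0])<.05)&(P[...,1]>-.035)&(P[...,1]<.045)&(abs(Z-.088)<.005)],"jaw top")
k=P[(d<.04)&(Z>.13)]; print("knob top",np.round(np.percentile(k,[1,50,99],axis=0),4))
q=P[(d<.045)&(abs(Z-.094)<.0035)]; print("collar ext",np.round(np.percentile(q,[1,99],axis=0),4))
j=P[(abs(P[...,0]-.608)<.05)&(abs(Z-.088)<.005)&(P[...,1]<.1)&(P[...,1]>.03)]; print("front",np.percentile(j[:,1],[95,99]))
cv2.imwrite("pics/w10z.png",cv2.resize(c["img"][110:250,230:420],None,fx=4,fy=4,interpolation=cv2.INTER_CUBIC))
E
```

```text
collar top 1398 z 0.0942 tilt deg [0.46 0.15] rms 0.0009 [0.5946 0.0039 0.0941]
jaw top 3913 z 0.0881 tilt deg [ 0.06 -0.05] rms 0.0007 [ 0.6005 -0.0039  0.0881]
knob top [[ 0.5698 -0.0268  0.1371]
 [ 0.5826  0.0013  0.3073]
 [ 0.6227  0.027   0.3175]]
collar ext [[ 0.5766 -0.0214  0.0909]
 [ 0.6314  0.0418  0.0961]]
front [0.08452566 0.09140277]
```

View pics/w10z.png

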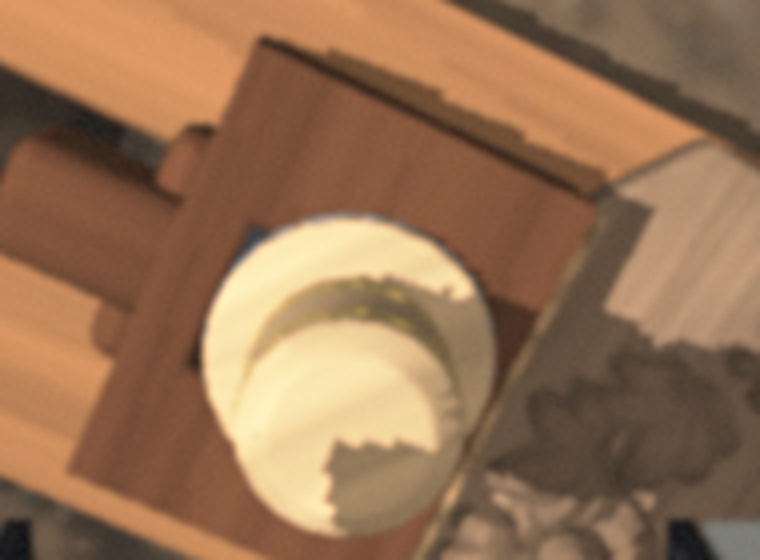

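Emit:
apply_moves([
  [[0, 0, -1], [0, 0, 0], 87],
  [[0.08, 0.9, -0.5], [0, 0, 0], 87],
  [[0.08, 0.9, -0.2], [0, 0, 0], 87],
  [[0.09, 0.9, 0], [0, 0, 0], 87],
  [[0.09, 0.9, 0], [0, 0, 0], 87],
])

```text
time_s: 18.0
tcp_pos: [0.536, 0.1351, 0.3028]
eef_rot: [-179.9, 0.4, -156.1]
contact_force: [0.4, -0.3, 0.3]
gripper_width: 0.0869
```

Emit:
apply_moves([
  [[0.3, 0.8, 0], [0, 0, 0], 87],
  [[0.5, 0.8, 0], [0, 0, 0], 87],
  [[0.5, 0.8, 0], [0, 0, 0], 87],
  [[0, 0, 0], [0, 0, 0], 87],
  [[0, 0, 0], [0, 0, 0], 87],
])

```text
time_s: 18.5
tcp_pos: [0.4442, 0.2073, 0.3061]
eef_rot: [-180.0, 0.8, -155.7]
contact_force: [1.2, -0.4, -0.1]
gripper_width: 0.0871
```

```bash
python3 - <<'E'
from h import *
st()
c=r.capture("top"); cv2.imwrite("pics/t11.png",cv2.resize(c["img"][150:260,150:360],None,fx=3.8,fy=3.8,interpolation=cv2.INTER_CUBIC))
P=cloud(c); X,Y,Z=P[...,0],P[...,1],P[...,2]
m=(X>.54)&(X<.68)&(Y>-.06)&(Y<.07)&(abs(Z-.088)<.006)
print(np.round(np.percentile(P[m],[1,99],axis=0),4))
k=P[(abs(X-.608)<.05)&(abs(Y-.01)<.05)&(Z>.13)]; print("knob top",np.median(k[:,2]))
E
```

```text
{'time_s': 18.5, 'joints': [48.3022, 0.1733, -16.6752, 0.3381, -72.4527, -114.0786], 'tcp_pos': [0.4442, 0.2073, 0.3061], 'eef_rot': [-179.9896, 0.7698, -155.6764], 'contact_force': [1.2217, -0.3604, -0.1324], 'moment': [0.0453, -0.1381, -0.0082], 'gripper_width': 0.0871}
[[ 0.5535 -0.0569  0.0825]
 [ 0.6626  0.0662  0.0939]]
knob top 0.14103375295257403
```

View pics/t11.png

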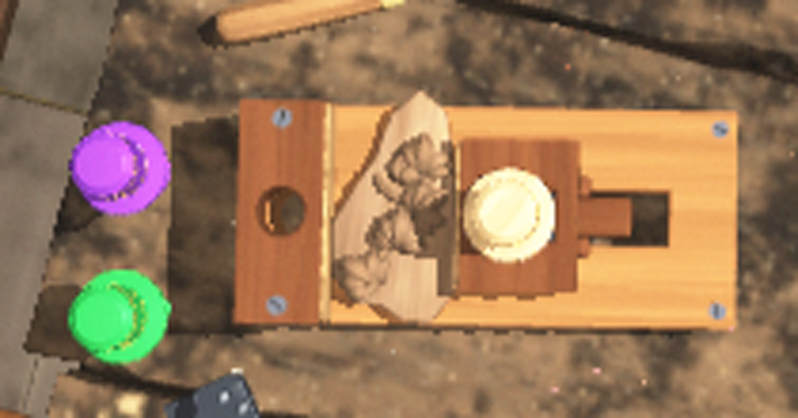

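```bash
python3 - <<'E'
from h import *
c=r.capture("top"); P=cloud(c); X,Y,Z=P[...,0],P[...,1],P[...,2]
for v in range(196,224,3):
    row=[(round(Y[v,u]*1000),round(Z[v,u]*1000)) for u in range(232,246)]
    print(v,round(np.nanmedian(X[v,232:246]),3),row)
E
```

```text
196 0.638 [(152, 90), (150, 89), (147, 88), (145, 88), (143, 83), (143, 67), (142, 54), (139, 56), (137, 49), (134, 50), (131, 52), (129, 51), (125, 54), (121, 65)]
199 0.629 [(151, 96), (150, 86), (148, 86), (145, 86), (143, 81), (143, 65), (143, 49), (140, 50), (136, 59), (134, 53), (131, 51), (126, 66), (123, 66), (121, 65)]
202 0.621 [(153, 89), (150, 86), (147, 89), (145, 83), (143, 80), (143, 63), (142, 53), (140, 52), (137, 53), (132, 65), (129, 67), (126, 67), (123, 67), (121, 63)]
205 0.612 [(153, 87), (150, 91), (147, 91), (145, 88), (144, 78), (144, 61), (142, 56), (137, 66), (135, 62), (131, 68), (129, 68), (126, 69), (124, 65), (120, 68)]
208 0.604 [(153, 87), (150, 86), (147, 90), (145, 86), (144, 77), (143, 63), (139, 70), (138, 63), (134, 67), (132, 65), (129, 65), (126, 71), (123, 69), (121, 63)]
211 0.596 [(153, 85), (149, 92), (147, 87), (146, 80), (144, 77), (143, 65), (139, 72), (137, 68), (135, 66), (132, 66), (129, 68), (127, 63), (123, 68), (121, 64)]
214 0.587 [(153, 89), (150, 88), (148, 83), (145, 83), (144, 74), (143, 64), (140, 65), (137, 66), (135, 62), (132, 65), (129, 69), (126, 66), (123, 69), (120, 68)]
217 0.579 [(152, 93), (150, 89), (148, 84), (144, 89), (144, 74), (143, 63), (140, 69), (137, 68), (134, 67), (130, 76), (128, 73), (126, 69), (123, 68), (121, 68)]
220 0.571 [(153, 87), (151, 83), (147, 88), (145, 87), (145, 72), (143, 66), (140, 69), (137, 67), (132, 80), (129, 85), (126, 86), (123, 87), (121, 80), (117, 90)]Traceback (most recent call last):
  File "<stdin>", line 4, in <module>
ValueError: cannot convert float NaN to integer
```

Leaf touches the fence face (y 0.143) with no gap over x 0.57–0.60; everything is settled. Handing in.

```bash
python3 - <<'E'
from h import *
print(r.close_job())
E
```

```text
the job is handed in; nothing more can be done
None
```

The leaf is clamped and the job is handed in, at about 18.6 s of the 72 s allowed. No verdict was reported.

- **Jaw:** I gripped the horn and slid the jaw about 40 mm until it stalled at 25–28 N against the leaf. It reads about 0.065. The last depth check shows the leaf against the fence face with no gap; the close-up shows it flush against the jaw.
- **Screw:** I took the pale screw from the fence bore and located the floating nut by wrist camera, about 7–8 mm from the well's axis towards the fence. The tip dropped into the bore. I then turned it clockwise about 245° until the torque rose to about 1.6 N m.
- **Last checks:**
  - The collar top is at z 0.094 and the jaw top at 0.088, which matches a seated 6 mm collar. The fitted tilt is within 0.5°.
  - The knob top is at 0.141.
  - I let go and moved the arm clear. The last top view shows the green and purple look-alikes standing; I did not check the bevel and gauge up close, but never reached near them.
- **Disagreements:**
  - Before insertion, three camera estimates of the nut's place differed by up to about 5 mm. I settled it with a near-vertical wrist view, which agreed with the top camera to about 1 mm.
  - While turning, the screw's estimated axis drifted about 2–3 mm, so the nut may have shifted slightly or my grip offset was a little off. Side forces stayed below 6 N.

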